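# Scan the shaft hubs and rack them

## Task

Book in the shaft hubs standing on the bench: take the stick scanner from its stand and read each hub's label in turn, from the largest hub to the smallest, aiming it square at the label from 5 to 12 cm away and holding it steady for a good second. Hang the scanner back in its stand, and slide every hub through the mouth of the rack until it stands upright and fully inside, under the lips. Do not tip a hub over, and leave the spray cans and the compressor where they are.

Things in the scene. Friction and masses are not known exactly. Their poses are not given: they have to be found in the camera images.
- hub_a: the largest size of flanged shaft hub, bare machined aluminium (may be absent): round flange 76 mm diameter and 10 mm thick, a cone of 25 degrees slope above it, then an upright shaft 20 mm in diameter whose top is 105 mm above the underside. Origin: centre of the underside, z up along the shaft; x points to the side that carries the label. Stands on the bench.
- label_a: the white 14 x 20 mm bar label on the cone of hub_a, 23 mm out along the hub's x and 17 mm above its underside. Origin: centre of the label; z is the outward normal of its face, 25 degrees from vertical, leaning to the hub's +x.
- hub_b: the second largest size of flanged shaft hub, bare machined aluminium (may be absent): round flange 68 mm diameter and 10 mm thick, a cone of 25 degrees slope above it, then an upright shaft 20 mm in diameter whose top is 97 mm above the underside. Origin: centre of the underside, z up along the shaft; x points to the side that carries the label. Stands on the bench.
- label_b: the white 14 x 20 mm bar label on the cone of hub_b, 21 mm out along the hub's x and 16 mm above its underside. Origin: centre of the label; z is the outward normal of its face, 25 degrees from vertical, leaning to the hub's +x.
- hub_c: the third largest size of flanged shaft hub, bare machined aluminium (may be absent): round flange 60 mm diameter and 10 mm thick, a cone of 25 degrees slope above it, then an upright shaft 20 mm in diameter whose top is 89 mm above the underside. Origin: centre of the underside, z up along the shaft; x points to the side that carries the label. Stands on the bench.
- label_c: the white 14 x 20 mm bar label on the cone of hub_c, 19 mm out along the hub's x and 15 mm above its underside. Origin: centre of the label; z is the outward normal of its face, 25 degrees from vertical, leaning to the hub's +x.
- hub_d: the smallest size of flanged shaft hub, bare machined aluminium (may be absent): round flange 52 mm diameter and 10 mm thick, a cone of 25 degrees slope above it, then an upright shaft 20 mm in diameter whose top is 81 mm above the underside. Origin: centre of the underside, z up along the shaft; x points to the side that carries the label. Stands on the bench.
- label_d: the white 14 x 20 mm bar label on the cone of hub_d, 17 mm out along the hub's x and 14 mm above its underside. Origin: centre of the label; z is the outward normal of its face, 25 degrees from vertical, leaning to the hub's +x.
- scanner: hand-held stick scanner, 138 mm long, hanging upright, lens down, in its stand. Origin: the lens at its lower end; z points up along the stick towards the handle; it looks along -z. Round black head 28 mm in diameter from 0 to 60 mm, rubber collar 68 mm in diameter from 60 to 68 mm, square grey handle 28 x 28 mm (sides along its x and y) from 68 to 138 mm. 160 g.
- stand: fixed grey scanner stand: a 110 x 110 mm plate, top 80 mm above the bench, on two side walls (at its +y and -y), with a 46 mm hole in the middle. Origin: on the bench, under the middle of the hole. The scanner hangs in the hole with its collar on the plate, lens 20 mm above the bench; it has the stand's yaw at the start.
- rack: fixed hub rack: channel on the bench (no floor of its own), 290 mm long along its y, open at the -y end, 6 mm end wall at +y. Inside 88 mm wide, walls 6 mm; two lips 28 to 34 mm above the bench leave a 34 mm slot along the middle. Origin: on the bench, centre of the length and of the channel.
- rack_mouth (a point): centre of the rack's open end, on the bench, 145 mm along -y from the rack's origin, same axes. A hub enters only here, moving along the rack's +y, flange under the lips, shaft up in the slot. Two wings, 28 mm high, flare out for 32 mm before it.
- can_a: spray can standing on the bench, 60 mm in diameter, 180 mm high (bystander). Origin: centre of the underside.
- can_b: spray can standing on the bench, 60 mm in diameter, 160 mm high (bystander). Origin: centre of the underside.
- compressor: cast aluminium compressor housing standing on the bench, about 112 mm in diameter, 150 mm high (bystander). Origin: centre of the underside.
Things that resemble listed ones, but are neither listed nor needed, are in the scene too. What is shaped like the scanner but blue or red is not meant.

How it is judged:
On the way, in this order (a step that is already met when the one before it is completed fails the run):
1. label_a is read for 1 s: it stays within 14 mm of the scanner's axis in its x and y, 50 to 120 mm below the lens, the axis within 0.3 rad of the label's normal (skipped if absent) (x of label_a in the frame of scanner between -0.014 and 0.014 m and y of label_a in the frame of scanner between -0.014 and 0.014 m and z of label_a in the frame of scanner between -0.12 and -0.05 m and angle between the z axis of scanner and the z axis of label_a, either way round below 0.3 rad), for 1 s.
2. label_b is read for 1 s: it stays within 14 mm of the scanner's axis in its x and y, 50 to 120 mm below the lens, the axis within 0.3 rad of the label's normal (skipped if absent) (x of label_b in the frame of scanner between -0.014 and 0.014 m and y of label_b in the frame of scanner between -0.014 and 0.014 m and z of label_b in the frame of scanner between -0.12 and -0.05 m and angle between the z axis of scanner and the z axis of label_b, either way round below 0.3 rad), for 1 s.
3. label_c is read for 1 s: it stays within 14 mm of the scanner's axis in its x and y, 50 to 120 mm below the lens, the axis within 0.3 rad of the label's normal (skipped if absent) (x of label_c in the frame of scanner between -0.014 and 0.014 m and y of label_c in the frame of scanner between -0.014 and 0.014 m and z of label_c in the frame of scanner between -0.12 and -0.05 m and angle between the z axis of scanner and the z axis of label_c, either way round below 0.3 rad), for 1 s.
4. label_d is read for 1 s: it stays within 14 mm of the scanner's axis in its x and y, 50 to 120 mm below the lens, the axis within 0.3 rad of the label's normal (skipped if absent) (x of label_d in the frame of scanner between -0.014 and 0.014 m and y of label_d in the frame of scanner between -0.014 and 0.014 m and z of label_d in the frame of scanner between -0.12 and -0.05 m and angle between the z axis of scanner and the z axis of label_d, either way round below 0.3 rad), for 1 s.
5. the scanner hangs in its stand again, let go (horizontal distance between scanner and stand below 0.012 m and z of scanner in the frame of stand between 0.01 and 0.03 m and angle between scanner's own z axis and vertical below 0.12 rad and linear speed of scanner below 0.02 m/s and contact force between the fingers and scanner below 0.1 N), for 0.3 s.
At the end, for the whole second after the job is handed in: The scanner hangs in its stand: within 12 mm of the hole's centre, lens 10 to 30 mm above the bench, upright within 0.12 rad. Every hub present stands upright (0.1 rad) on the bench in the rack's channel, its whole flange inside the 290 mm length (2 mm tolerance). All at rest (horizontal distance between scanner and stand below 0.012 m and z of scanner in the frame of stand between 0.01 and 0.03 m and angle between scanner's own z axis and vertical below 0.12 rad and linear speed of each of scanner, hub_a, hub_b, hub_c, hub_d below 0.02 m/s and x of hub_a in the frame of rack between -0.03 and 0.03 m and y of hub_a in the frame of rack between -0.109 and 0.145 m and z of hub_a in the frame of rack between -0.005 and 0.008 m and angle between each of hub_a, hub_b, hub_c, hub_d's own z axis and vertical below 0.1 rad and x of hub_b in the frame of rack between -0.03 and 0.03 m and y of hub_b in the frame of rack between -0.113 and 0.145 m and z of hub_b in the frame of rack between -0.005 and 0.008 m and x of hub_c in the frame of rack between -0.03 and 0.03 m and y of hub_c in the frame of rack between -0.117 and 0.145 m and z of hub_c in the frame of rack between -0.005 and 0.008 m and x of hub_d in the frame of rack between -0.03 and 0.03 m and y of hub_d in the frame of rack between -0.121 and 0.145 m and z of hub_d in the frame of rack between -0.005 and 0.008 m); the robot touches nothing.
It fails at once if a hub is tipped over (more than 0.8 rad) (angle between any of hub_a, hub_b, hub_c, hub_d's own z axis and vertical above 0.8 rad).
It fails at once if can_a is pushed more than 50 mm away or knocked over (distance of can_a from where it was at the start of the episode above 0.05 m or angle between can_a's own z axis and vertical above 0.5 rad).
It fails at once if can_b is pushed more than 50 mm away or knocked over (distance of can_b from where it was at the start of the episode above 0.05 m or angle between can_b's own z axis and vertical above 0.5 rad).
It fails at once if compressor is pushed more than 50 mm away or knocked over (distance of compressor from where it was at the start of the episode above 0.05 m or angle between compressor's own z axis and vertical above 0.5 rad).
Of hub_a, hub_b, hub_c, hub_d only 3 to 4 are there at a start; the rules pass over those that are not, and their reading is None.
At some moment in a run one of hub_a, hub_b, hub_c, hub_d may be knocked a few centimetres aside while the robot is not near it.
It also fails if it takes over 210 s, if anything falls off the work surface, if the arm or the gripper's body presses on something with over 40 N, if the wrist force passes 120 N, or if a joint passes its speed limit or range.

## Robot

A 6-joint arm with a two-finger parallel gripper is mounted at the origin on the work surface. World frame = base frame: x ahead of the robot, y to its left, z up, the work surface at z = 0. Lengths are in m, angles in rad, forces in N, time in s.
With the tool pointing down it reaches from about 0.325 to 0.85 m from the base axis. Payload 15.5 kg.
Tool frame: the origin (TCP) lies at the very end of the fingers, on their centre line; the grasp point (between the pads) lies 19 mm behind it (robot.hold_point_z is the distance from the TCP to the grasp point, in m); z points along the fingers, y is the line along which they close (so a half turn about z gives the same grasp; the last joint's range is limited). The gripper opens to 91 mm and grips with 3 to 60 N. Pads are 32 mm wide; open, the fingers measure 118 mm over their backs; the gripper's body (76 mm by 178 mm) begins 60 mm behind the grasp point.
Start: joints at [1.026, 0.494, 1.345, -0, 1.302, -0.096], TCP at [0.271, 0.563, 0.214] pointing down, gripper open.
Joint ranges: [-2.91, 2.91], [-0.82, 2.16], [0.22, 2.67], [-1.22, 4.37], [0.12, 2.79], [-3.08, 3.08]. Speed limits (rad/s): [1.89, 1.89, 2.57, 3.01, 3.01, 3.01].

## Interface

Orientations are given as a unit quaternion [x, y, z, w].
In Python, from workcell import robot, read_camera, camera_params, close_job gives the robot as it stands. The module is installed in compiled form; this text tells all that it offers.
- The arm moves only by the tool apply_moves, never from a script. Its argument "commands" is a list of rows, each an object of numbers: "x", "y", "z": the shift along the world's x, y, z in m; "rx", "ry", "rz": the turn, a rotation vector about the world's x, y, z in rad; "hand": the finger opening in m, from 0 to 0.0912. In form: [{"x": .., "y": .., "z": .., "rx": .., "ry": .., "rz": .., "hand": ..}, ...]. A call has 1 to 10 rows; each row is the pose to reach, as a shift and turn from the pose commanded when the call began; what a row does not reach only later rows make up. A row lasts 1/8 s, in which the tool goes at most 62.5 mm and 10.7 degrees, less where a joint would pass 70% of its speed; a pose out of reach is approached as far as the arm can. A call with a gripper value outside its range is refused whole. The fingers move at their own pace and stop on an object; "squeeze" is the grip in N (left out, the last holds). Time passes only in rows, so rows that repeat a pose let the fingers close. It gives the time, the measured TCP pose, the force, the opening and the grip force at its end, in the units of the state.
- robot.read_state(): the state, without advancing time (a new reading comes with each control period).
- read_camera(name): name is "side" or "top"; returns (picture, depth): 384x512x3 uint8, blue, green, red; 384x512 float32, m along the optical axis (not along the pixel's ray), 0 where there is no reading.
- camera_params(name): a dict with "fov_y" (degrees; the focal length in pixels is half the picture's height over the tangent of half this angle, whatever the lens; pixels are square), "cx", "cy" (the principal point, pixels), "k1" (the pictures are not rectified: a ray, as slopes to the right and down, at radius r is drawn at 1 + k1 r^2 times it, then the intrinsics apply), "extrinsics" (4x4, takes a point from camera to world coordinates). Camera axes: x right, y up, looking along -z (the intrinsics and any distortion apply to the point x, -y, -z); pixel columns grow to the right and rows downward; lengths in m; the calibration is good to about 2 mm. A picture is of the moment at which its call begins. camera_params takes no time and is no camera call.
- close_job(): hands the job in; it is judged then, once.
The state is a dict: "time_s": time; "joints": joint angles; "joint_velocities": joint speeds; "joint_efforts": joint torques, N m; "ee_pos": TCP position; "orientation": TCP orientation; "contact_force": force on the tool from outside, world axes, zero at the start; "ft_torque": the same for the moment, N m; "gripper_width": finger opening in m; "grip_force": force on a finger pad.
Only numpy, scipy, OpenCV 4.12 (cv2) and the standard library are available. Lean on these libraries where they do the work, as an engineer would, in place of code of your own. Each camera call takes 0.05 s, during which the arm holds its last target. There are 200 camera calls.

## Working session

There is one attempt and no reset: what is moved stays moved. The work goes in short steps, Python scripts to look and compute and a tool call to move; the robot and the scene stay as the last step left them, time stands still between calls to the robot, and variables do not carry over. Pictures are saved under pics/ and viewed, at most 14 in all, crops included, and the job is handed in when it is done.

Besides the shell and the picture viewer there is one more tool, called after "Call:" in YAML: its name, and indented under it one key for each argument. apply_moves: Moves the arm, as the interface text tells. Its arguments: {"type":"object","properties":{"commands":{"type":"array","items":{"type":"object","properties":{"x":{"type":"number"},"y":{"type":"number"},"z":{"type":"number"},"rx":{"type":"number"},"ry":{"type":"number"},"rz":{"type":"number"},"hand":{"type":"number"}}}},"squeeze":{"type":"number"}},"required":["commands"]}

```bash
mkdir -p pics; cat > h.py <<'E'
import numpy as np, cv2
from workcell import robot, read_camera, camera_params
def intr(n):
    p=camera_params(n); f=192/np.tan(np.radians(p["fov_y"])/2); return p,f
def ray(n,u,v):
    p,f=intr(n); d=np.array([(u-p["cx"])/f,(v-p["cy"])/f]); s=d.copy()
    for _ in range(20): s=d/(1+p["k1"]*(s@s))
    E=np.array(p["extrinsics"]); return E[:3,3], E[:3,:3]@np.array([s[0],-s[1],-1.])
def on_z(n,u,v,z):
    o,d=ray(n,u,v); return o+d*(z-o[2])/d[2]
def proj(n,P):
    p,f=intr(n); E=np.array(p["extrinsics"]); c=E[:3,:3].T@(np.array(P)-E[:3,3])
    s=np.array([c[0],-c[1]])/-c[2]; s=s*(1+p["k1"]*(s@s)); return s*f+[p["cx"],p["cy"]]
def cloud(n,D):
    p,f=intr(n); v,u=np.mgrid[0:384,0:512]; d=np.stack([(u-p["cx"])/f,(v-p["cy"])/f],-1).astype(float); s=d.copy()
    for _ in range(20): s=d/(1+p["k1"]*(s**2).sum(-1,keepdims=True))
    c=np.stack([s[...,0]*D,-s[...,1]*D,-D],-1); E=np.array(p["extrinsics"]); return c@E[:3,:3].T+E[:3,3]
E
python3 - <<'E'
from h import *
for n in("top","side"):
    im,d=read_camera(n); np.savez(f"{n}0.npz",im=im,d=d); cv2.imwrite(f"pics/{n}0.png",cv2.resize(im,(800,600),interpolation=cv2.INTER_CUBIC))
    p=camera_params(n); print(n,p)
s=robot.read_state(); print(s["ee_pos"],s["orientation"],s["time_s"],s["gripper_width"],robot.hold_point_z)
E
```

```text
top {'fov_y': 46.65208079628822, 'cx': 253.80313296528263, 'cy': 187.02106030867742, 'k1': 0.051397443875465895, 'extrinsics': array([[-1.95739628e-02,  9.88103110e-01, -1.52542138e-01,
         4.00624978e-01],
       [-9.99808162e-01, -1.94525616e-02,  2.28835849e-03,
        -1.10058956e-01],
       [-7.06201194e-04,  1.52557667e-01,  9.88294318e-01,
         1.41713279e+00],
       [ 0.00000000e+00,  0.00000000e+00,  0.00000000e+00,
         1.00000000e+00]])}
side {'fov_y': 51.79987410765469, 'cx': 246.30036546489612, 'cy': 189.99649411093293, 'k1': 0.02451467118992279, 'extrinsics': array([[ 0.81477193,  0.41750771, -0.40228598,  0.18275281],
       [-0.57969517,  0.57465979, -0.57768472, -0.72478402],
       [-0.01001025,  0.70388453,  0.71024387,  0.801918  ],
       [ 0.        ,  0.        ,  0.        ,  1.        ]])}
[0.27098477 0.56280557 0.21338595] [ 2.22497877e-01  9.74933007e-01 -5.44994172e-04 -1.73593554e-04] 0.1 0.09106895472765136 0.0188
```

View pics/top0.png

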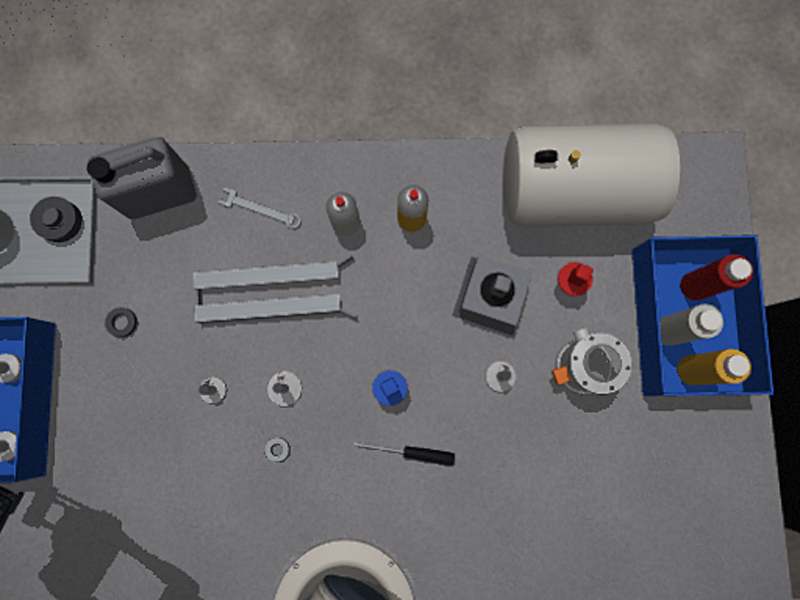

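View pics/side0.png

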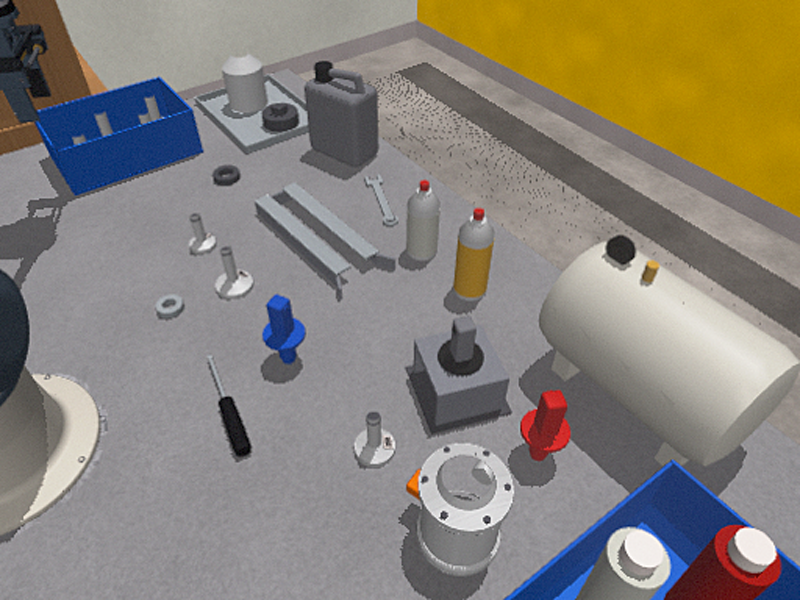

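Top view: three bare hubs at (212,390), (285,388) and (500,377). The grey scanner is in its stand at (497,290), with blue (390,387) and red (575,280) lookalikes. The rack is at (270,292) with its mouth to the right, and the cans and compressor are clear. Next I measure these.

```bash
python3 - <<'E'
from h import *
A={n:np.load(f"{n}0.npz") for n in("top","side")}
C={n:cloud(n,A[n]["d"]) for n in A}
for n in A:
    P=C[n]; im=A[n]["im"]
    print(n,"bench z",np.median(P[200:300,200:300,2]) if n=="top" else np.median(P[200:260,60:120,2]))
for nm,(u,v) in dict(h1=(212,390),h2=(285,388),h3=(500,377),scan=(497,290)).items():
    c=on_z("top",u*.64,v*.64,0.03)
    for n in C:
        P=C[n]; m=(np.hypot(P[...,0]-c[0],P[...,1]-c[1])<(.055 if nm!='scan' else .1))&(P[...,2]>.005)&(A[n]["d"]>0)
        Q=P[m]; zt=np.percentile(Q[:,2],99); T=Q[Q[:,2]>zt-.008]; print(nm,n,len(Q),"ztop",zt.round(4),"top ctr",T.mean(0).round(4),len(T))
        if nm!='scan':
            F=Q[Q[:,2]<.03]; (x,y),r=cv2.minEnclosingCircle(F[:,:2].astype(np.float32)); print("   flange",round(x,4),round(y,4),round(r,4),len(F))
def crop(n,u0,v0,w,h,k): return cv2.resize(A[n]["im"][v0:v0+h,u0:u0+w],None,fx=k,fy=k,interpolation=cv2.INTER_CUBIC)
rows=[]
for n,cs in dict(top=[(136,250),(182,248),(320,241)],side=[(129,150),(150,175),(240,282)]).items():
    rows.append(np.hstack([crop(n,u-20,v-20,40,40,6.5) for u,v in cs]))
cv2.imwrite("pics/hubs0.png",np.vstack(rows))
E
```

```text
top bench z -0.0013724446827295678
side bench z 7.921483427558718e-05
h1 top 211 ztop 0.0775 top ctr [0.4291 0.258  0.0732] 26
   flange 0.4298 0.2649 0.0328 149
h1 side 289 ztop 0.0811 top ctr [0.4237 0.254  0.0776] 21
   flange 0.4251 0.2636 0.0446 177
h2 top 369 ztop 0.0909 top ctr [0.4278 0.1163 0.0872] 33
   flange 0.4283 0.1122 0.0549 313
h2 side 449 ztop 0.0964 top ctr [0.4262 0.1113 0.093 ] 28
   flange 0.4246 0.1181 0.0453 304
h3 top 276 ztop 0.0832 top ctr [ 0.4431 -0.316   0.0792] 34
   flange 0.4451 -0.3031 0.0431 225
h3 side 587 ztop 0.0869 top ctr [ 0.4416 -0.3209  0.082 ] 60
   flange 0.4416 -0.3199 0.0302 416
scan top 1470 ztop 0.1581 top ctr [ 0.607  -0.3061  0.1557] 93
scan side 2963 ztop 0.1589 top ctr [ 0.6045 -0.3116  0.1572] 141
```

View pics/hubs0.png

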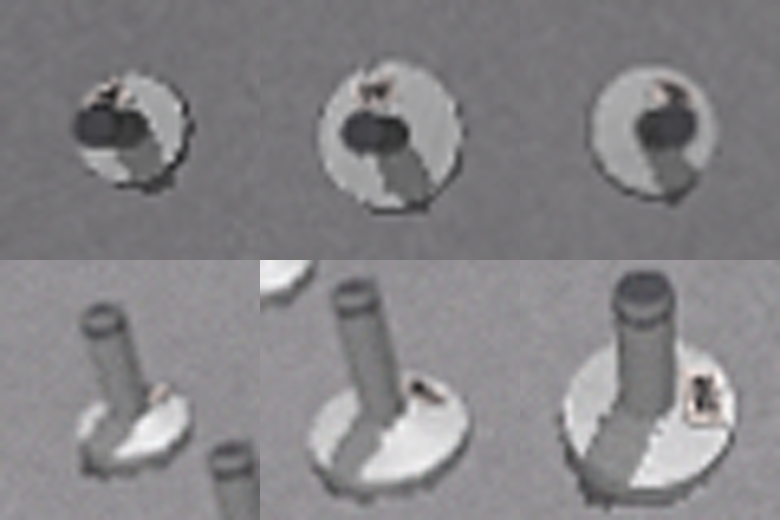

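The crop's left column is the smallest hub: flange about 51 mm and top 0.078 to 0.081 m, so hub_d. The middle one is about 66 mm across with its top at 0.096 m, so hub_b. The right one is about 60 mm with its top at 0.087 m, so hub_c. hub_a is absent. The labels are visible at crop positions (110,95), (377,92) and (672,93) in the top row. Next come the label directions, the stand and the rack.

```bash
python3 - <<'E'
from h import *
A={n:np.load(f"{n}0.npz") for n in("top","side")}
C={n:cloud(n,A[n]["d"]) for n in A}
px=lambda u,v,a,b:(u-20+(a+.5)/6.5-.5, v-20+(b+.5)/6.5-.5)
T=dict(d=((136,250),(132,129),(110,95),.014,(95,127)),b=((182,248),(131,131),(117,92),.016,(100,131)),c=((320,241),(134,131),(152,93),.015,(160,122)))
S=dict(d=((129,150),(104,58),(160,133)),b=((150,175),(97,38),(165,128)),c=((240,282),(123,38),(185,137)))
H=dict(b=.097,c=.089,d=.081)
for k in "bcd":
    o,f,l,z,_=T[k]; fc=on_z("top",*px(*o,*f),.009); lt=on_z("top",*px(*o,*l),z)
    o,t,l=S[k]; tc=on_z("side",*px(*o,*t),H[k]); ls=on_z("side",*px(*o,*l),z)
    print(k,"flange(top)",fc[:2].round(4),"shafttop(side)",tc[:2].round(4),"label top/side",lt[:2].round(4),ls[:2].round(4),
      "ang",[round(float(np.degrees(np.arctan2(*(q-c)[1::-1]))),0) for q in(lt,ls) for c in(fc,tc)])
for n in C:
    P=C[n]; im=A[n]["im"]; v=A[n]["d"]>0
    def rect(nm,c,R,z0,z1):
        m=v&(np.hypot(P[...,0]-c[0],P[...,1]-c[1])<R)&(P[...,2]>z0)&(P[...,2]<z1); m=cv2.morphologyEx(m.astype(np.uint8),cv2.MORPH_OPEN,np.ones((2,2)))>0
        Q=P[m]; r=cv2.minAreaRect(Q[:,:2].astype(np.float32)*1000); print(n,nm,len(Q),"zmed",np.median(Q[:,2]).round(4),[np.round(x,1) for x in r])
    rect("plate",(.605,-.309),.085,.07,.088); rect("handle",(.605,-.309),.03,.147,.165)
    c=on_z("top",270*.64,292*.64,.034); rect("rack",c,.19,.022,.045)
for nm,(u,w),z in(("can1",(343,205),.17),("can2",(412,198),.17),("comp",(600,355),.15)): print(nm,on_z("top",u*.64,w*.64,z))
E
```

```text
b flange(top) [0.4303 0.1158] shafttop(side) [0.4238 0.1033] label top/side [0.4488 0.1215] [0.4496 0.1239] ang [17.0, 36.0, 23.0, 39.0]
c flange(top) [ 0.4435 -0.3181] shafttop(side) [ 0.4389 -0.3239] label top/side [ 0.4613 -0.3266] [ 0.4599 -0.3285] ang [-26.0, -7.0, -32.0, -12.0]
d flange(top) [0.4283 0.2582] shafttop(side) [0.4244 0.2473] label top/side [0.4446 0.2678] [0.445 0.267] ang [30.0, 45.0, 28.0, 44.0]
top plate 1085 zmed 0.0786 [array([ 520.2, -262.1]), array([134.7, 362.6]), np.float64(58.6)]
top handle 94 zmed 0.1553 [array([ 606. , -315.4]), array([28.5, 43.6]), np.float64(8.0)]
top rack 2067 zmed 0.0316 [array([598.9,  62.6]), array([469.6, 236.4]), np.float64(67.8)]
side plate 1323 zmed 0.0802 [array([ 430.8, -445.2]), array([732.3, 149.6]), np.float64(36.9)]
side handle 162 zmed 0.1569 [array([ 661.4, -265.7]), array([175.8,  30.5]), np.float64(40.4)]
side rack 1564 zmed 0.0358 [array([ 505. , -251.8]), array([1112.6,  269.2]), np.float64(69.3)]
can1 [ 0.75809353 -0.01718571  0.17      ]
can2 [ 0.76895949 -0.14495547  0.17      ]
comp [ 0.47409095 -0.47862117  0.15      ]
```

```bash
cat > meas.py <<'E'
from h import *
def rects(A,C):
  for n in C:
    P=C[n]; v=A[n]["d"]>0
    def rect(nm,c,R,z0,z1):
        m=v&(np.hypot(P[...,0]-c[0],P[...,1]-c[1])<R)&(P[...,2]>z0)&(P[...,2]<z1)
        k,lab,st,_=cv2.connectedComponentsWithStats(m.astype(np.uint8),connectivity=4)
        for i in range(1,k):
            if st[i,4]<40: continue
            Q=P[lab==i]; r=cv2.minAreaRect(Q[:,:2].astype(np.float32)*1000); print(n,nm,len(Q),"zmed",np.median(Q[:,2]).round(4),[np.round(x,1) for x in r])
    rect("plate",(.605,-.309),.085,.07,.088); rect("handle",(.605,-.309),.03,.147,.165)
    rect("lips",on_z("top",270*.64,292*.64,.034),.17,.024,.045)
if __name__=="__main__":
    A={n:np.load(f"{n}0.npz") for n in("top","side")}
    rects(A,{n:cloud(n,A[n]["d"]) for n in A})
    t=cv2.resize(A["top"]["im"][155:215,115:235],None,fx=6.6,fy=4.9,interpolation=cv2.INTER_CUBIC)
    t2=cv2.resize(A["top"]["im"][160:215,290:345],(395,300),interpolation=cv2.INTER_CUBIC)
    t3=cv2.resize(A["side"]["im"][195:280,255:340],(395,300),interpolation=cv2.INTER_CUBIC)
    cv2.imwrite("pics/rackstand.png",np.vstack([t[:, :790],np.hstack([t2,t3])]))
E
python3 meas.py
```

```text
top plate 1128 zmed 0.079 [array([ 609.3, -307.3]), array([110. , 114.4]), np.float64(70.7)]
top handle 96 zmed 0.1559 [array([ 606.8, -306. ]), array([28.5, 29.8]), np.float64(67.6)]
top lips 1036 zmed 0.0324 [array([655.7, 146.6]), array([ 39.3, 297.8]), np.float64(3.9)]
top lips 1000 zmed 0.0319 [array([602. , 146.8]), array([ 64.3, 290.3]), np.float64(3.0)]
side plate 1314 zmed 0.0803 [array([ 607.7, -309. ]), array([113.7, 111.4]), np.float64(70.4)]
side handle 163 zmed 0.1575 [array([ 605.3, -309.6]), array([29.4, 29. ]), np.float64(67.2)]
side lips 1520 zmed 0.0359 [array([625.4, 138.1]), array([121.3, 314.4]), np.float64(2.7)]
```

View pics/rackstand.png

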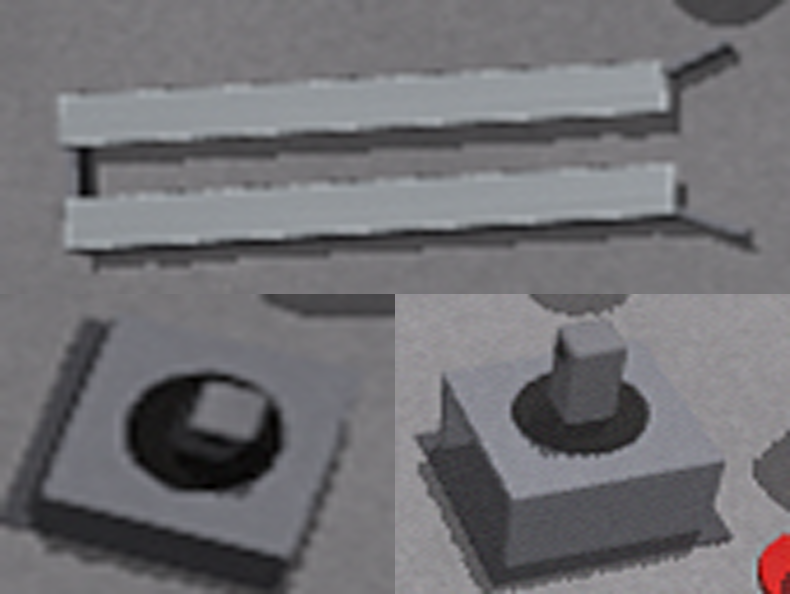

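The crop shows the grey stand with the black collar and grey square handle, handle top at about (230,410) bottom left. That matches the scanner described; blue and red are ruled out. The rack's lips, slot and wings (right end) are clear. Now the rack axis from the lip corners, and the grasp pose.

```bash
python3 - <<'E'
from h import *
q=lambda a,b:on_z("top",115+(a+.5)/6.6-.5,155+(b+.5)/4.9-.5,.034)[:2]
pts=dict(ol=(58,97),orr=(662,62),il=(60,147),ir=(668,108),il2=(66,200),ir2=(675,165),ol2=(68,250),or2=(678,213))
p={k:q(*v) for k,v in pts.items()}
L=(p["ol"]+p["ol2"]+p["il"]+p["il2"])/4; R=(p["orr"]+p["or2"]+p["ir"]+p["ir2"])/4
d=L-R; print("end",L,"mouth",R,"len",np.linalg.norm(d),"heading deg from +y (cw to +x pos)",np.degrees(np.arctan2(d[0],d[1])),"widths",np.linalg.norm(p["ol"]-p["ol2"]),np.linalg.norm(p["orr"]-p["or2"]),np.linalg.norm(p["ir"]-p["ir2"]))
from scipy.spatial.transform import Rotation as Ro
s=robot.read_state(); print(s["ee_pos"],Ro.from_quat(s["orientation"]).as_matrix().round(3))
E
```

```text
end [0.61278409 0.29235965] mouth [0.63078581 0.00476745] len 0.28815505788963797 heading deg from +y (cw to +x pos) -3.5817349844964923 widths 0.09910944803386021 0.09866970647961733 0.0372963069297166
[0.27098477 0.56280557 0.21338595] [[-0.901  0.434 -0.001]
 [ 0.434  0.901 -0.001]
 [ 0.    -0.001 -1.   ]]
```

Call:
apply_moves:
  commands:
    - {"x":0.01,"y":-0.03,"z":0.02}
    - {"x":0.03,"y":-0.08,"z":0.04}
    - {"x":0.05,"y":-0.13,"z":0.05}
    - {"x":0.07,"y":-0.18,"z":0.05}
    - {"x":0.09,"y":-0.23,"z":0.05}
    - {"x":0.11,"y":-0.28,"z":0.05,"rz":0.03}
    - {"x":0.13,"y":-0.33,"z":0.05,"rz":0.06}
    - {"x":0.15,"y":-0.38,"z":0.05,"rz":0.09}
    - {"x":0.17,"y":-0.43,"z":0.05,"rz":0.09}
    - {"x":0.19,"y":-0.48,"z":0.05,"rz":0.09}

```text
schema error: expected keys x, y, z, rx, ry, rz, hand
```

Call:
apply_moves:
  commands:
    - {"x":0.02,"y":-0.05}
    - {"x":0.04,"y":-0.1}
    - {"x":0.06,"y":-0.15}
    - {"x":0.08,"y":-0.2}
    - {"x":0.1,"y":-0.25}
    - {"x":0.12,"y":-0.3}
    - {"x":0.135,"y":-0.35}
    - {"x":0.145,"y":-0.385}
    - {"x":0.145,"y":-0.391}
    - {"x":0.145,"y":-0.391}

```text
schema error: expected keys x, y, z, rx, ry, rz, hand
```

Call:
apply_moves:
  commands:
    - {"x":0.01,"y":-0.03,"z":0.02,"rx":0,"ry":0,"rz":0,"hand":0.09}
    - {"x":0.03,"y":-0.08,"z":0.04,"rx":0,"ry":0,"rz":0,"hand":0.09}
    - {"x":0.05,"y":-0.13,"z":0.05,"rx":0,"ry":0,"rz":0,"hand":0.09}
    - {"x":0.07,"y":-0.18,"z":0.05,"rx":0,"ry":0,"rz":0,"hand":0.09}
    - {"x":0.09,"y":-0.23,"z":0.05,"rx":0,"ry":0,"rz":0,"hand":0.09}
    - {"x":0.11,"y":-0.28,"z":0.05,"rx":0,"ry":0,"rz":0.03,"hand":0.09}
    - {"x":0.13,"y":-0.33,"z":0.05,"rx":0,"ry":0,"rz":0.06,"hand":0.09}
    - {"x":0.15,"y":-0.38,"z":0.05,"rx":0,"ry":0,"rz":0.09,"hand":0.09}
    - {"x":0.17,"y":-0.43,"z":0.05,"rx":0,"ry":0,"rz":0.09,"hand":0.09}
    - {"x":0.19,"y":-0.48,"z":0.05,"rx":0,"ry":0,"rz":0.09,"hand":0.09}

```text
time_s: 1.35
ee_pos: [0.4615, 0.0814, 0.2639]
orientation: [0.178, 0.984, 0.0, -0.0]
contact_force: [2.2, 1.0, -0.4]
gripper_width: 0.0899
grip_force: 0.0
```

Call:
apply_moves:
  commands:
    - {"x":0.02,"y":-0.05,"z":0,"rx":0,"ry":0,"rz":0,"hand":0.09}
    - {"x":0.04,"y":-0.1,"z":0,"rx":0,"ry":0,"rz":0,"hand":0.09}
    - {"x":0.06,"y":-0.15,"z":0,"rx":0,"ry":0,"rz":0,"hand":0.09}
    - {"x":0.08,"y":-0.2,"z":0,"rx":0,"ry":0,"rz":0,"hand":0.09}
    - {"x":0.1,"y":-0.25,"z":0,"rx":0,"ry":0,"rz":0,"hand":0.09}
    - {"x":0.12,"y":-0.3,"z":0,"rx":0,"ry":0,"rz":0,"hand":0.09}
    - {"x":0.135,"y":-0.35,"z":0,"rx":0,"ry":0,"rz":0,"hand":0.09}
    - {"x":0.145,"y":-0.385,"z":0,"rx":0,"ry":0,"rz":0,"hand":0.09}
    - {"x":0.145,"y":-0.391,"z":0,"rx":0,"ry":0,"rz":0,"hand":0.09}
    - {"x":0.145,"y":-0.391,"z":0,"rx":0,"ry":0,"rz":0,"hand":0.09}

```text
time_s: 2.6
ee_pos: [0.6058, -0.3075, 0.2635]
orientation: [0.179, 0.984, 0.0, -0.0]
contact_force: [-0.2, 1.0, -0.1]
gripper_width: 0.0898
grip_force: 0.0
```

Call:
apply_moves:
  commands:
    - {"x":0,"y":0,"z":-0.03,"rx":0,"ry":0,"rz":0,"hand":0.08}
    - {"x":0,"y":0,"z":-0.07,"rx":0,"ry":0,"rz":0,"hand":0.08}
    - {"x":0,"y":0,"z":-0.11,"rx":0,"ry":0,"rz":0,"hand":0.08}
    - {"x":0,"y":0,"z":-0.14,"rx":0,"ry":0,"rz":0,"hand":0.08}
    - {"x":0,"y":0,"z":-0.16,"rx":0,"ry":0,"rz":0,"hand":0.08}
    - {"x":0,"y":0,"z":-0.16,"rx":0,"ry":0,"rz":0,"hand":0.08}
    - {"x":0,"y":0,"z":-0.16,"rx":0,"ry":0,"rz":0,"hand":0.02}
    - {"x":0,"y":0,"z":-0.16,"rx":0,"ry":0,"rz":0,"hand":0.02}
    - {"x":0,"y":0,"z":-0.16,"rx":0,"ry":0,"rz":0,"hand":0.02}
    - {"x":0,"y":0,"z":-0.16,"rx":0,"ry":0,"rz":0,"hand":0.02}
  squeeze: 25

```text
time_s: 3.85
ee_pos: [0.6063, -0.308, 0.1043]
orientation: [0.178, 0.984, -0.0, 0.0]
contact_force: [0.8, -0.1, -0.4]
gripper_width: 0.0428
grip_force: 0.0
```

Call:
apply_moves:
  commands:
    - {"x":0,"y":0,"z":0,"rx":0,"ry":0,"rz":0,"hand":0.02}
    - {"x":0,"y":0,"z":0,"rx":0,"ry":0,"rz":0,"hand":0.02}
    - {"x":0,"y":0,"z":0,"rx":0,"ry":0,"rz":0,"hand":0.02}
    - {"x":0,"y":0,"z":0,"rx":0,"ry":0,"rz":0,"hand":0.02}
  squeeze: 25

```text
time_s: 4.35
ee_pos: [0.6062, -0.3079, 0.104]
orientation: [0.178, 0.984, -0.0, 0.0]
contact_force: [-0.4, 0.6, 1.3]
gripper_width: 0.0277
grip_force: 25.0
```

Call:
apply_moves:
  commands:
    - {"x":0,"y":0,"z":0.02,"rx":0,"ry":0,"rz":0,"hand":0.02}
    - {"x":0,"y":0,"z":0.05,"rx":0,"ry":0,"rz":0,"hand":0.02}
    - {"x":0,"y":0,"z":0.09,"rx":0,"ry":0,"rz":0,"hand":0.02}
    - {"x":0,"y":0,"z":0.13,"rx":0,"ry":0,"rz":0,"hand":0.02}
    - {"x":-0.01,"y":0.03,"z":0.15,"rx":0,"ry":0,"rz":0,"hand":0.02}
    - {"x":-0.02,"y":0.07,"z":0.15,"rx":-0.03,"ry":0.08,"rz":0,"hand":0.02}
    - {"x":-0.03,"y":0.11,"z":0.15,"rx":-0.05,"ry":0.14,"rz":0,"hand":0.02}
    - {"x":-0.04,"y":0.15,"z":0.15,"rx":-0.08,"ry":0.21,"rz":0,"hand":0.02}
    - {"x":-0.05,"y":0.19,"z":0.15,"rx":-0.1,"ry":0.28,"rz":0,"hand":0.02}
    - {"x":-0.06,"y":0.23,"z":0.15,"rx":-0.13,"ry":0.36,"rz":0,"hand":0.02}

```text
time_s: 5.6
ee_pos: [0.5457, -0.0767, 0.2541]
orientation: [0.175, 0.966, -0.096, -0.165]
contact_force: [1.1, -0.4, -1.7]
gripper_width: 0.0279
grip_force: 25.0
```

Call:
apply_moves:
  commands:
    - {"x":-0.01,"y":0.04,"z":0,"rx":0,"ry":0,"rz":0,"hand":0.02}
    - {"x":-0.02,"y":0.08,"z":0,"rx":0,"ry":0,"rz":0,"hand":0.02}
    - {"x":-0.03,"y":0.12,"z":0,"rx":0,"ry":0,"rz":0,"hand":0.02}
    - {"x":-0.035,"y":0.16,"z":0,"rx":0,"ry":0,"rz":0,"hand":0.02}
    - {"x":-0.037,"y":0.2,"z":0,"rx":0,"ry":0,"rz":0,"hand":0.02}
    - {"x":-0.0375,"y":0.222,"z":0,"rx":0,"ry":0,"rz":0,"hand":0.02}
    - {"x":-0.0375,"y":0.222,"z":0,"rx":0,"ry":0,"rz":0,"hand":0.02}
    - {"x":-0.0375,"y":0.222,"z":0,"rx":0,"ry":0,"rz":0,"hand":0.02}

```text
time_s: 6.6
ee_pos: [0.5088, 0.1432, 0.2538]
orientation: [0.175, 0.966, -0.096, -0.165]
contact_force: [0.1, -0.3, -2.3]
gripper_width: 0.0277
grip_force: 25.0
```

```bash
cat > look.py <<'E'
import sys
from h import *
from scipy.spatial.transform import Rotation as Ro
A={}
for n in("top","side"):
    im,d=read_camera(n); A[n]=dict(im=im,d=d); np.savez(f"{n}{sys.argv[1]}.npz",im=im,d=d)
cv2.imwrite(f"pics/look{sys.argv[1]}.png",np.hstack([cv2.resize(A["top"]["im"],(400,300)),cv2.resize(A["side"]["im"],(400,300))]))
for h in sys.argv[2:]:
    nm,x,y=h.split(","); x=float(x);y=float(y)
    for n in A:
        P=cloud(n,A[n]["d"]); Q=P[(np.hypot(P[...,0]-x,P[...,1]-y)<.06)&(P[...,2]>.005)&(P[...,2]<.105)]
        F=Q[Q[:,2]<.05]; T=Q[(Q[:,2]>.05)]
        print(nm,n,"lowpts",len(F),F.mean(0).round(3) if len(F) else "","upper",len(T),T.mean(0).round(3) if len(T) else "")
s=robot.read_state(); R=Ro.from_quat(s["orientation"]).as_matrix(); p=np.array(s["ee_pos"])
print(s["time_s"],"tcp",p.round(4),"lens",(p+R[:,2]*.084).round(4),"toolz",R[:,2].round(3),s["gripper_width"],s["grip_force"])
for c in ("b,.449,.122,.016","c,.461,-.327,.015","d,.445,.267,.014"):
    k,*l=c.split(","); l=np.array(l,float); o=l-(p+R[:,2]*.084); t=o@R[:,2]; print(k,"along",t.round(4),"off",(o-t*R[:,2]).round(4))
E
python3 look.py 1 b,.429,.115 c,.443,-.319 d,.428,.257
```

```text
b top lowpts 311 [0.427 0.114 0.012] upper 51 [0.428 0.115 0.082]
b side lowpts 350 [0.425 0.106 0.018] upper 107 [0.426 0.109 0.076]
c top lowpts 235 [ 0.443 -0.315  0.012] upper 44 [ 0.443 -0.315  0.075]
c side lowpts 463 [ 0.438 -0.326  0.016] upper 126 [ 0.44  -0.323  0.073]
d top lowpts 17 [0.427 0.234 0.009] upper 0 
d side lowpts 214 [0.425 0.25  0.02 ] upper 70 [0.425 0.253 0.067]
6.7 tcp [0.5088 0.1431 0.2539] lens [0.4793 0.1325 0.176 ] toolz [-0.351 -0.127 -0.928] 0.027848892613091213 24.999853670597076
b along 0.1604 off [ 0.0261  0.0098 -0.0112]
c along 0.2139 off [ 0.0569 -0.4324  0.0375]
d along 0.1452 off [ 0.0168  0.1529 -0.0272]
```

View pics/look1.png

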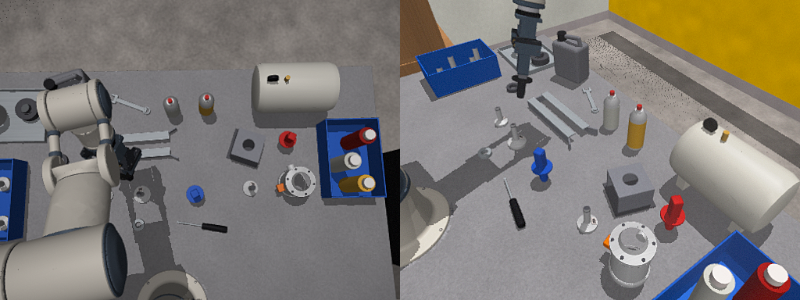

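The picture shows the arm holding the scanner over hub_b (top view about (141,193)), with all three hubs in place. Now lowering to read hub_b.

Call:
apply_moves:
  commands:
    - {"x":0,"y":0,"z":-0.03,"rx":0,"ry":0,"rz":0,"hand":0.02}
    - {"x":0,"y":0,"z":-0.06,"rx":0,"ry":0,"rz":0,"hand":0.02}
    - {"x":0,"y":0,"z":-0.08,"rx":0,"ry":0,"rz":0,"hand":0.02}
    - {"x":0,"y":0,"z":-0.08,"rx":0,"ry":0,"rz":0,"hand":0.02}
    - {"x":0,"y":0,"z":-0.08,"rx":0,"ry":0,"rz":0,"hand":0.02}
    - {"x":0,"y":0,"z":-0.08,"rx":0,"ry":0,"rz":0,"hand":0.02}
    - {"x":0,"y":0,"z":-0.08,"rx":0,"ry":0,"rz":0,"hand":0.02}
    - {"x":0,"y":0,"z":-0.08,"rx":0,"ry":0,"rz":0,"hand":0.02}

```text
time_s: 7.7
ee_pos: [0.5088, 0.1441, 0.1742]
orientation: [0.175, 0.966, -0.095, -0.164]
contact_force: [-0.0, 0.0, -1.9]
gripper_width: 0.0276
grip_force: 25.0
```

```bash
python3 look.py 2 b,.429,.115; python3 - <<'E'
import cv2,numpy as np
a=np.load("side2.npz")["im"][110:230,90:210]; cv2.imwrite("pics/readb.png",cv2.resize(a,(600,600),interpolation=cv2.INTER_CUBIC))
E
```

```text
b top lowpts 318 [0.427 0.114 0.012] upper 55 [0.431 0.116 0.083]
b side lowpts 344 [0.425 0.106 0.018] upper 120 [0.431 0.111 0.078]
7.8 tcp [0.5087 0.1441 0.174 ] lens [0.4792 0.1335 0.0961] toolz [-0.351 -0.127 -0.928] 0.028012114663555163 24.999798238277435
b along 0.0864 off [ 0.0001 -0.0005  0.    ]
c along 0.1401 off [ 0.031  -0.4427  0.0488]
d along 0.0712 off [-0.0092  0.1426 -0.016 ]
```

View pics/readb.png

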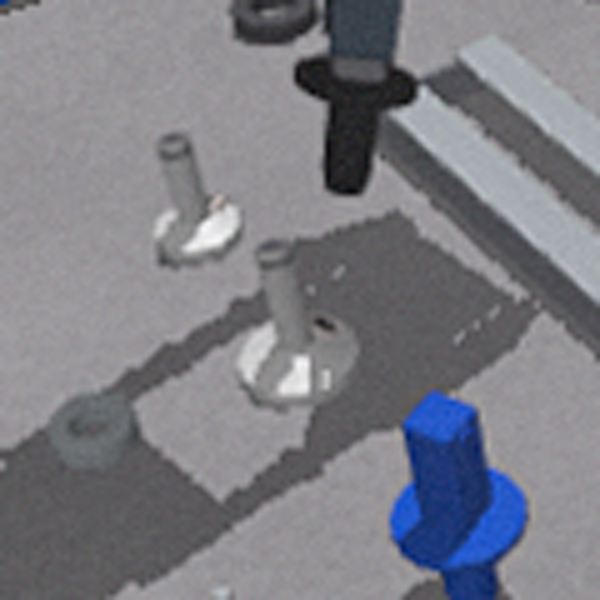

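The crop shows the scanner's axis (collar (355,85), lens (345,190)) running down to hub_b's label at (322,323). I'll hold it there.

Call:
apply_moves:
  commands:
    - {"x":0,"y":0,"z":0,"rx":0,"ry":0,"rz":0,"hand":0.02}
    - {"x":0,"y":0,"z":0,"rx":0,"ry":0,"rz":0,"hand":0.02}
    - {"x":0,"y":0,"z":0,"rx":0,"ry":0,"rz":0,"hand":0.02}
    - {"x":0,"y":0,"z":0,"rx":0,"ry":0,"rz":0,"hand":0.02}
    - {"x":0,"y":0,"z":0,"rx":0,"ry":0,"rz":0,"hand":0.02}
    - {"x":0,"y":0,"z":0,"rx":0,"ry":0,"rz":0,"hand":0.02}
    - {"x":0,"y":0,"z":0,"rx":0,"ry":0,"rz":0,"hand":0.02}
    - {"x":0,"y":0,"z":0,"rx":0,"ry":0,"rz":0,"hand":0.02}
    - {"x":0,"y":0,"z":0,"rx":0,"ry":0,"rz":0,"hand":0.02}
    - {"x":0,"y":0,"z":0,"rx":0,"ry":0,"rz":0,"hand":0.02}

```text
time_s: 9.05
ee_pos: [0.5087, 0.1441, 0.1739]
orientation: [0.175, 0.966, -0.095, -0.164]
contact_force: [-1.0, -0.3, -1.5]
gripper_width: 0.0278
grip_force: 25.0
```

Call:
apply_moves:
  commands:
    - {"x":0,"y":0,"z":0.03,"rx":0,"ry":0,"rz":0,"hand":0.02}
    - {"x":0,"y":-0.03,"z":0.06,"rx":0,"ry":0,"rz":0,"hand":0.02}
    - {"x":0,"y":-0.07,"z":0.08,"rx":0.03,"ry":0,"rz":0,"hand":0.02}
    - {"x":0,"y":-0.12,"z":0.08,"rx":0.07,"ry":0,"rz":-0.01,"hand":0.02}
    - {"x":0,"y":-0.17,"z":0.08,"rx":0.11,"ry":0,"rz":-0.02,"hand":0.02}
    - {"x":0,"y":-0.22,"z":0.08,"rx":0.15,"ry":-0.01,"rz":-0.03,"hand":0.02}
    - {"x":0,"y":-0.27,"z":0.08,"rx":0.19,"ry":-0.01,"rz":-0.03,"hand":0.02}
    - {"x":0,"y":-0.32,"z":0.08,"rx":0.23,"ry":-0.01,"rz":-0.04,"hand":0.02}
    - {"x":0,"y":-0.37,"z":0.08,"rx":0.27,"ry":-0.01,"rz":-0.05,"hand":0.02}
    - {"x":0,"y":-0.42,"z":0.08,"rx":0.3,"ry":-0.01,"rz":-0.05,"hand":0.02}

```text
time_s: 10.3
ee_pos: [0.5084, -0.2777, 0.2539]
orientation: [0.173, 0.966, 0.056, -0.186]
contact_force: [0.8, -1.3, -1.2]
gripper_width: 0.0279
grip_force: 25.0
```

Call:
apply_moves:
  commands:
    - {"x":0.005,"y":-0.04,"z":0,"rx":0,"ry":0,"rz":0,"hand":0.02}
    - {"x":0.009,"y":-0.07,"z":0,"rx":0,"ry":0,"rz":0,"hand":0.02}
    - {"x":0.009,"y":-0.079,"z":0,"rx":0,"ry":0,"rz":0,"hand":0.02}
    - {"x":0.009,"y":-0.079,"z":0,"rx":0,"ry":0,"rz":0,"hand":0.02}

```text
time_s: 10.8
ee_pos: [0.5175, -0.3547, 0.2537]
orientation: [0.173, 0.965, 0.055, -0.187]
contact_force: [0.8, 0.8, -1.0]
gripper_width: 0.0278
grip_force: 25.0
```

```bash
python3 look.py 3 b,.429,.115 c,.443,-.319 d,.428,.257
```

```text
b top lowpts 18 [0.405 0.136 0.01 ] upper 0 
b side lowpts 352 [0.425 0.106 0.018] upper 108 [0.426 0.109 0.076]
c top lowpts 0  upper 0 
c side lowpts 457 [ 0.438 -0.326  0.016] upper 126 [ 0.44  -0.323  0.073]
d top lowpts 178 [0.428 0.254 0.013] upper 49 [0.429 0.257 0.068]
d side lowpts 213 [0.425 0.25  0.019] upper 74 [0.425 0.253 0.066]
10.9 tcp [ 0.5177 -0.3538  0.254 ] lens [ 0.4891 -0.3395  0.1764] toolz [-0.341  0.171 -0.924] 0.027950227472081948 24.999854564666748
b along 0.2407 off [0.042  0.4204 0.0621]
c along 0.1609 off [ 0.0268 -0.015  -0.0126]
d along 0.2687 off [0.0476 0.5606 0.086 ]
```

Call:
apply_moves:
  commands:
    - {"x":0,"y":0,"z":-0.03,"rx":0,"ry":0,"rz":0,"hand":0.02}
    - {"x":0,"y":0,"z":-0.06,"rx":0,"ry":0,"rz":0,"hand":0.02}
    - {"x":0,"y":0,"z":-0.081,"rx":0,"ry":0,"rz":0,"hand":0.02}
    - {"x":0,"y":0,"z":-0.081,"rx":0,"ry":0,"rz":0,"hand":0.02}
    - {"x":0,"y":0,"z":-0.081,"rx":0,"ry":0,"rz":0,"hand":0.02}
    - {"x":0,"y":0,"z":-0.081,"rx":0,"ry":0,"rz":0,"hand":0.02}
    - {"x":0,"y":0,"z":-0.081,"rx":0,"ry":0,"rz":0,"hand":0.02}
    - {"x":0,"y":0,"z":-0.081,"rx":0,"ry":0,"rz":0,"hand":0.02}
    - {"x":0,"y":0,"z":-0.081,"rx":0,"ry":0,"rz":0,"hand":0.02}
    - {"x":0,"y":0,"z":-0.081,"rx":0,"ry":0,"rz":0,"hand":0.02}

```text
time_s: 12.15
ee_pos: [0.5177, -0.3549, 0.1729]
orientation: [0.173, 0.966, 0.055, -0.186]
contact_force: [-0.3, 0.5, -1.5]
gripper_width: 0.0283
grip_force: 25.0
```

```bash
python3 look.py 4 c,.443,-.319 ; python3 - <<'E'
import cv2,numpy as np
a=np.load("side4.npz")["im"][200:320,190:310]; cv2.imwrite("pics/readc.png",cv2.resize(a,(600,600),interpolation=cv2.INTER_CUBIC))
E
```

```text
c top lowpts 0  upper 0 
c side lowpts 456 [ 0.438 -0.326  0.016] upper 146 [ 0.446 -0.327  0.077]
12.25 tcp [ 0.5177 -0.3549  0.1729] lens [ 0.489  -0.3406  0.0952] toolz [-0.341  0.171 -0.924] 0.027865696717599638 24.999870657920837
b along 0.1658 off [0.0165 0.4343 0.0741]
c along 0.086 off [ 0.0013 -0.0011 -0.0007]
d along 0.1937 off [0.022  0.5745 0.0979]
```

View pics/readc.png

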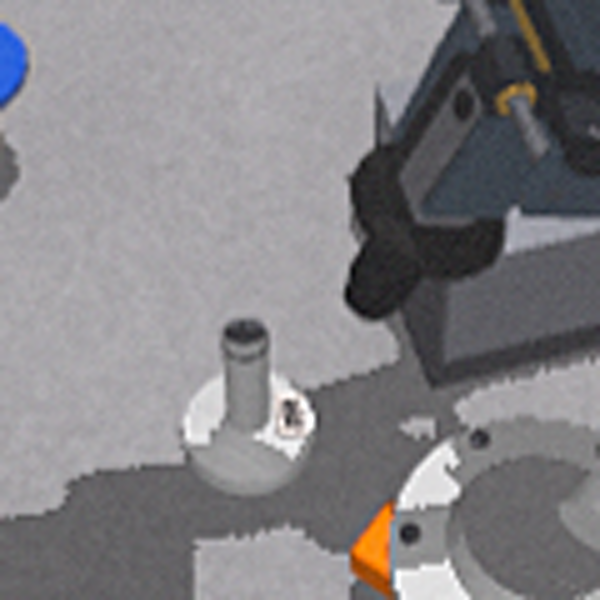

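Call:
apply_moves:
  commands:
    - {"x":0,"y":0,"z":0,"rx":0,"ry":0,"rz":0,"hand":0.02}
    - {"x":0,"y":0,"z":0,"rx":0,"ry":0,"rz":0,"hand":0.02}
    - {"x":0,"y":0,"z":0,"rx":0,"ry":0,"rz":0,"hand":0.02}
    - {"x":0,"y":0,"z":0,"rx":0,"ry":0,"rz":0,"hand":0.02}
    - {"x":0,"y":0,"z":0,"rx":0,"ry":0,"rz":0,"hand":0.02}
    - {"x":0,"y":0,"z":0,"rx":0,"ry":0,"rz":0,"hand":0.02}

```text
time_s: 13.0
ee_pos: [0.5176, -0.3549, 0.1729]
orientation: [0.173, 0.966, 0.055, -0.186]
contact_force: [0.8, -0.1, -0.7]
gripper_width: 0.0282
grip_force: 25.0
```

The crop shows the lens at (370,300) aimed at hub_c's label at (292,415), so hub_c is read. On to hub_d.

Call:
apply_moves:
  commands:
    - {"x":0,"y":0,"z":0.03,"rx":0,"ry":0,"rz":0,"hand":0.02}
    - {"x":0,"y":0.02,"z":0.06,"rx":0,"ry":0,"rz":0,"hand":0.02}
    - {"x":0,"y":0.06,"z":0.08,"rx":0,"ry":0,"rz":0,"hand":0.02}
    - {"x":0,"y":0.11,"z":0.08,"rx":-0.03,"ry":0,"rz":0,"hand":0.02}
    - {"x":0,"y":0.16,"z":0.08,"rx":-0.06,"ry":0,"rz":0.01,"hand":0.02}
    - {"x":0,"y":0.21,"z":0.08,"rx":-0.1,"ry":0,"rz":0.02,"hand":0.02}
    - {"x":0,"y":0.26,"z":0.08,"rx":-0.14,"ry":-0.01,"rz":0.03,"hand":0.02}
    - {"x":0,"y":0.31,"z":0.08,"rx":-0.18,"ry":-0.01,"rz":0.04,"hand":0.02}
    - {"x":-0.005,"y":0.36,"z":0.08,"rx":-0.22,"ry":-0.01,"rz":0.04,"hand":0.02}
    - {"x":-0.01,"y":0.41,"z":0.08,"rx":-0.26,"ry":-0.02,"rz":0.05,"hand":0.02}

```text
time_s: 14.25
ee_pos: [0.5075, 0.0567, 0.253]
orientation: [0.171, 0.97, -0.074, -0.154]
contact_force: [0.5, -0.8, -1.5]
gripper_width: 0.0283
grip_force: 25.0
```

Call:
apply_moves:
  commands:
    - {"x":-0.002,"y":0.05,"z":0,"rx":-0.04,"ry":0,"rz":0,"hand":0.02}
    - {"x":-0.004,"y":0.1,"z":0,"rx":-0.07,"ry":0,"rz":0.01,"hand":0.02}
    - {"x":-0.006,"y":0.15,"z":0,"rx":-0.1,"ry":0,"rz":0.01,"hand":0.02}
    - {"x":-0.008,"y":0.2,"z":0,"rx":-0.1,"ry":0,"rz":0.01,"hand":0.02}
    - {"x":-0.008,"y":0.23,"z":0,"rx":-0.1,"ry":0,"rz":0.01,"hand":0.02}
    - {"x":-0.008,"y":0.244,"z":0,"rx":-0.1,"ry":0,"rz":0.01,"hand":0.02}
    - {"x":-0.008,"y":0.244,"z":0,"rx":-0.1,"ry":0,"rz":0.01,"hand":0.02}
    - {"x":-0.008,"y":0.244,"z":0,"rx":-0.1,"ry":0,"rz":0.01,"hand":0.02}

```text
time_s: 15.25
ee_pos: [0.4999, 0.298, 0.253]
orientation: [0.174, 0.966, -0.123, -0.145]
contact_force: [0.8, 0.2, -1.3]
gripper_width: 0.028
grip_force: 25.0
```

```bash
python3 look.py 5 b,.429,.115 c,.443,-.319 d,.428,.257
```

```text
b top lowpts 313 [0.427 0.114 0.013] upper 51 [0.428 0.114 0.082]
b side lowpts 350 [0.424 0.106 0.018] upper 108 [0.426 0.109 0.076]
c top lowpts 243 [ 0.442 -0.314  0.012] upper 45 [ 0.443 -0.315  0.076]
c side lowpts 461 [ 0.438 -0.326  0.016] upper 127 [ 0.44  -0.323  0.073]
d top lowpts 180 [0.427 0.253 0.013] upper 48 [0.429 0.257 0.068]
d side lowpts 220 [0.426 0.25  0.019] upper 71 [0.425 0.253 0.066]
15.35 tcp [0.4999 0.298  0.2531] lens [0.4728 0.2823 0.1752] toolz [-0.323 -0.187 -0.928] 0.027980309834832694 24.99979019165039
b along 0.1853 off [ 0.0361 -0.1257  0.0128]
c along 0.2662 off [ 0.0742 -0.5596  0.0868]
d along 0.1614 off [ 0.0243  0.0148 -0.0114]
```

Call:
apply_moves:
  commands:
    - {"x":0,"y":0,"z":-0.03,"rx":0,"ry":0,"rz":0,"hand":0.02}
    - {"x":0,"y":0,"z":-0.06,"rx":0,"ry":0,"rz":0,"hand":0.02}
    - {"x":-0.001,"y":-0.001,"z":-0.082,"rx":0,"ry":0,"rz":0,"hand":0.02}
    - {"x":-0.001,"y":-0.001,"z":-0.082,"rx":0,"ry":0,"rz":0,"hand":0.02}
    - {"x":-0.001,"y":-0.001,"z":-0.082,"rx":0,"ry":0,"rz":0,"hand":0.02}
    - {"x":-0.001,"y":-0.001,"z":-0.082,"rx":0,"ry":0,"rz":0,"hand":0.02}
    - {"x":-0.001,"y":-0.001,"z":-0.082,"rx":0,"ry":0,"rz":0,"hand":0.02}
    - {"x":-0.001,"y":-0.001,"z":-0.082,"rx":0,"ry":0,"rz":0,"hand":0.02}
    - {"x":-0.001,"y":-0.001,"z":-0.082,"rx":0,"ry":0,"rz":0,"hand":0.02}
    - {"x":-0.001,"y":-0.001,"z":-0.082,"rx":0,"ry":0,"rz":0,"hand":0.02}

```text
time_s: 16.6
ee_pos: [0.4987, 0.2981, 0.1709]
orientation: [0.174, 0.966, -0.123, -0.145]
contact_force: [-0.2, -0.0, -0.7]
gripper_width: 0.0278
grip_force: 25.0
```

```bash
python3 look.py 6 d,.428,.257; python3 - <<'E'
import cv2,numpy as np
a=np.load("side6.npz")["im"][80:200,80:200]; cv2.imwrite("pics/readd.png",cv2.resize(a,(600,600),interpolation=cv2.INTER_CUBIC))
E
```

```text
d top lowpts 167 [0.428 0.253 0.013] upper 58 [0.434 0.259 0.073]
d side lowpts 214 [0.426 0.251 0.019] upper 94 [0.436 0.258 0.074]
16.7 tcp [0.4987 0.2981 0.1709] lens [0.4716 0.2824 0.093 ] toolz [-0.323 -0.187 -0.928] 0.027768144250541048 24.999852776527405
b along 0.1087 off [ 0.0125 -0.1401  0.0239]
c along 0.1897 off [ 0.0507 -0.5739  0.0981]
d along 0.0847 off [ 0.0008  0.0004 -0.0004]
```

View pics/readd.png

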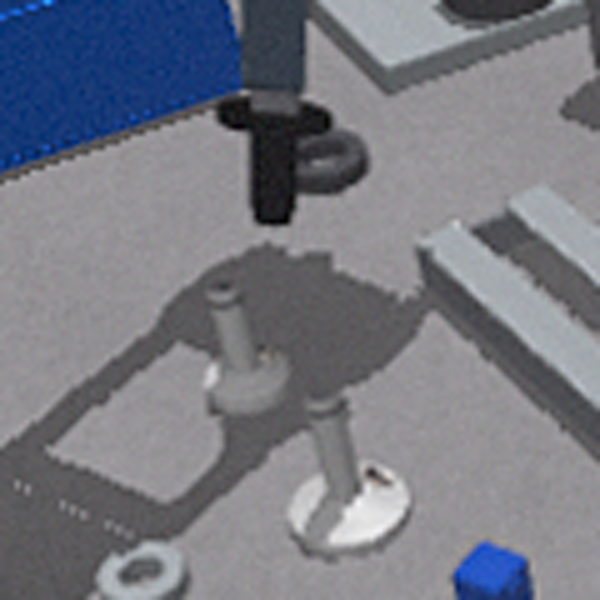

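Call:
apply_moves:
  commands:
    - {"x":0,"y":0,"z":0,"rx":0,"ry":0,"rz":0,"hand":0.02}
    - {"x":0,"y":0,"z":0,"rx":0,"ry":0,"rz":0,"hand":0.02}
    - {"x":0,"y":0,"z":0,"rx":0,"ry":0,"rz":0,"hand":0.02}
    - {"x":0,"y":0,"z":0,"rx":0,"ry":0,"rz":0,"hand":0.02}
    - {"x":0,"y":0,"z":0,"rx":0,"ry":0,"rz":0,"hand":0.02}
    - {"x":0,"y":0,"z":0,"rx":0,"ry":0,"rz":0,"hand":0.02}

```text
time_s: 17.45
ee_pos: [0.4987, 0.2981, 0.1709]
orientation: [0.174, 0.966, -0.123, -0.145]
contact_force: [-0.2, -0.0, -1.8]
gripper_width: 0.028
grip_force: 25.0
```

The crop shows the lens at (272,220) pointing down at hub_d's label near (263,355), so hub_d is read. Now back to the stand.

Call:
apply_moves:
  commands:
    - {"x":0,"y":0,"z":0.03,"rx":0,"ry":0,"rz":0,"hand":0.02}
    - {"x":0,"y":-0.02,"z":0.06,"rx":0,"ry":0,"rz":0,"hand":0.02}
    - {"x":0,"y":-0.06,"z":0.09,"rx":0.02,"ry":-0.03,"rz":0,"hand":0.02}
    - {"x":0.01,"y":-0.11,"z":0.09,"rx":0.05,"ry":-0.08,"rz":0,"hand":0.02}
    - {"x":0.02,"y":-0.16,"z":0.09,"rx":0.08,"ry":-0.13,"rz":0,"hand":0.02}
    - {"x":0.03,"y":-0.21,"z":0.09,"rx":0.11,"ry":-0.18,"rz":0,"hand":0.02}
    - {"x":0.04,"y":-0.26,"z":0.09,"rx":0.14,"ry":-0.23,"rz":0,"hand":0.02}
    - {"x":0.05,"y":-0.31,"z":0.09,"rx":0.17,"ry":-0.28,"rz":0,"hand":0.02}
    - {"x":0.06,"y":-0.36,"z":0.09,"rx":0.19,"ry":-0.33,"rz":0,"hand":0.02}
    - {"x":0.07,"y":-0.41,"z":0.09,"rx":0.19,"ry":-0.33,"rz":0,"hand":0.02}

```text
time_s: 18.7
ee_pos: [0.5681, -0.1138, 0.2614]
orientation: [0.177, 0.984, -0.001, 0.0]
contact_force: [-0.1, -0.4, -0.5]
gripper_width: 0.0279
grip_force: 25.0
```

```bash
cat > rel.py <<'E'
import sys
from h import *
from scipy.spatial.transform import Rotation as Ro
t=[float(x) for x in sys.argv[1:]]  # x y z [closing dir angle deg]
s=robot.read_state(); R=Ro.from_quat(s["orientation"]); a=np.radians(t[3] if len(t)>3 else 69.4)
y=np.array([np.cos(a),np.sin(a),0]); z=np.array([0,0,-1.]); M=np.stack([np.cross(y,z),y,z],1)
for k in(0,1):
    Rt=Ro.from_matrix(M*([[-1,-1,1]] if k else 1)); print("rot",(Rt*R.inv()).as_rotvec().round(4))
print("d",(np.array(t[:3])-s["ee_pos"]).round(4),s["ee_pos"].round(4),s["time_s"],s["joints"].round(2))
E
python3 rel.py .607 -.308 .104
```

```text
rot [ 0.0015  0.0004 -0.0028]
rot [-7.0000e-04  2.3000e-03  3.1388e+00]
d [ 0.0389 -0.1942 -0.1574] [ 0.5681 -0.1138  0.2614] 18.7 [-0.3   0.39  1.39 -0.    1.36 -1.51]
```

Call:
apply_moves:
  commands:
    - {"x":0.01,"y":-0.05,"z":0,"rx":0,"ry":0,"rz":0,"hand":0.02}
    - {"x":0.02,"y":-0.1,"z":0,"rx":0,"ry":0,"rz":0,"hand":0.02}
    - {"x":0.03,"y":-0.15,"z":0,"rx":0,"ry":0,"rz":0,"hand":0.02}
    - {"x":0.036,"y":-0.185,"z":0,"rx":0,"ry":0,"rz":0,"hand":0.02}
    - {"x":0.038,"y":-0.196,"z":0,"rx":0,"ry":0,"rz":0,"hand":0.02}
    - {"x":0.038,"y":-0.196,"z":0,"rx":0,"ry":0,"rz":0,"hand":0.02}
    - {"x":0.038,"y":-0.196,"z":-0.03,"rx":0,"ry":0,"rz":0,"hand":0.02}
    - {"x":0.038,"y":-0.196,"z":-0.06,"rx":0,"ry":0,"rz":0,"hand":0.02}
    - {"x":0.038,"y":-0.196,"z":-0.09,"rx":0,"ry":0,"rz":0,"hand":0.02}
    - {"x":0.038,"y":-0.196,"z":-0.09,"rx":0,"ry":0,"rz":0,"hand":0.02}

```text
time_s: 19.95
ee_pos: [0.6055, -0.3057, 0.1692]
orientation: [0.177, 0.984, 0.0, -0.002]
contact_force: [0.7, 0.5, -1.3]
gripper_width: 0.0279
grip_force: 25.0
```

Call:
apply_moves:
  commands:
    - {"x":0,"y":0,"z":-0.02,"rx":0,"ry":0,"rz":0,"hand":0.02}
    - {"x":0,"y":0,"z":-0.04,"rx":0,"ry":0,"rz":0,"hand":0.02}
    - {"x":0,"y":0,"z":-0.055,"rx":0,"ry":0,"rz":0,"hand":0.02}
    - {"x":0,"y":0,"z":-0.064,"rx":0,"ry":0,"rz":0,"hand":0.02}
    - {"x":0,"y":0,"z":-0.066,"rx":0,"ry":0,"rz":0,"hand":0.02}
    - {"x":0,"y":0,"z":-0.066,"rx":0,"ry":0,"rz":0,"hand":0.02}

```text
time_s: 20.7
ee_pos: [0.6069, -0.308, 0.1054]
orientation: [0.177, 0.984, -0.001, 0.0]
contact_force: [-0.3, -0.3, -1.9]
gripper_width: 0.0281
grip_force: 25.0
```

```bash
python3 rel.py .607 -.308 .104; python3 -c "
from workcell import robot;s=robot.read_state();print(s['contact_force'])"
```

```text
rot [ 0.0019 -0.0002 -0.0035]
rot [3.0000e-04 3.0000e-03 3.1381e+00]
d [ 0.0001  0.     -0.0014] [ 0.6069 -0.308   0.1054] 20.7 [-0.56  0.68  1.31 -0.    1.15 -1.77]
[-0.28779231 -0.25950473 -1.93929741]
```

Lower 1.5 mm, open, then go up.

Call:
apply_moves:
  commands:
    - {"x":0,"y":0,"z":-0.001,"rx":0,"ry":0,"rz":0,"hand":0.02}
    - {"x":0,"y":0,"z":-0.0015,"rx":0,"ry":0,"rz":0,"hand":0.02}
    - {"x":0,"y":0,"z":-0.0015,"rx":0,"ry":0,"rz":0,"hand":0.035}
    - {"x":0,"y":0,"z":-0.0015,"rx":0,"ry":0,"rz":0,"hand":0.05}
    - {"x":0,"y":0,"z":-0.0015,"rx":0,"ry":0,"rz":0,"hand":0.07}
    - {"x":0,"y":0,"z":-0.0015,"rx":0,"ry":0,"rz":0,"hand":0.08}
    - {"x":0,"y":0,"z":-0.0015,"rx":0,"ry":0,"rz":0,"hand":0.08}
    - {"x":0,"y":0,"z":-0.0015,"rx":0,"ry":0,"rz":0,"hand":0.08}
    - {"x":0,"y":0,"z":-0.0015,"rx":0,"ry":0,"rz":0,"hand":0.08}

```text
time_s: 21.82
ee_pos: [0.6067, -0.3079, 0.1034]
orientation: [0.177, 0.984, -0.001, -0.0]
contact_force: [1.2, -0.0, -1.0]
gripper_width: 0.0803
grip_force: 0.0
```

Call:
apply_moves:
  commands:
    - {"x":0,"y":0,"z":0.02,"rx":0,"ry":0,"rz":0,"hand":0.08}
    - {"x":0,"y":0,"z":0.05,"rx":0,"ry":0,"rz":0,"hand":0.08}
    - {"x":0,"y":0,"z":0.09,"rx":0,"ry":0,"rz":0,"hand":0.08}
    - {"x":0,"y":0,"z":0.12,"rx":0,"ry":0,"rz":0,"hand":0.08}
    - {"x":-0.03,"y":0.04,"z":0.14,"rx":0,"ry":0,"rz":0,"hand":0.08}
    - {"x":-0.06,"y":0.08,"z":0.14,"rx":0,"ry":0,"rz":0,"hand":0.08}
    - {"x":-0.09,"y":0.12,"z":0.14,"rx":0,"ry":0,"rz":0,"hand":0.08}
    - {"x":-0.09,"y":0.16,"z":0.14,"rx":0,"ry":0,"rz":0,"hand":0.08}
    - {"x":-0.09,"y":0.16,"z":0.14,"rx":0,"ry":0,"rz":0,"hand":0.08}

```text
time_s: 22.95
ee_pos: [0.5163, -0.1457, 0.2438]
orientation: [0.176, 0.984, -0.001, -0.0]
contact_force: [0.3, -0.7, -0.5]
gripper_width: 0.0798
grip_force: 0.0
```

```bash
python3 look.py 7 b,.429,.115 c,.443,-.319 d,.428,.257; python3 - <<'E'
from meas import *
A={n:np.load(f"{n}7.npz") for n in("top","side")}
rects(A,{n:cloud(n,A[n]["d"]) for n in A})
E
```

```text
b top lowpts 320 [0.428 0.114 0.013] upper 51 [0.428 0.115 0.082]
b side lowpts 358 [0.426 0.107 0.018] upper 107 [0.426 0.109 0.076]
c top lowpts 239 [ 0.443 -0.314  0.012] upper 45 [ 0.443 -0.315  0.076]
c side lowpts 463 [ 0.438 -0.326  0.016] upper 127 [ 0.44  -0.323  0.073]
d top lowpts 172 [0.428 0.253 0.014] upper 49 [0.429 0.257 0.069]
d side lowpts 220 [0.426 0.251 0.019] upper 69 [0.425 0.253 0.067]
23.05 tcp [ 0.5169 -0.148   0.2436] lens [ 0.5169 -0.1481  0.1596] toolz [-0.    -0.002 -1.   ] 0.0799534462088274 0.0
b along 0.1431 off [-0.0679  0.2704 -0.0005]
c along 0.145 off [-0.0559 -0.1786  0.0004]
d along 0.1448 off [-0.0719  0.4154 -0.0008]
top plate 711 zmed 0.0789 [array([ 609., -307.]), array([109.7, 114. ]), np.float64(70.8)]
top handle 90 zmed 0.1554 [array([ 607. , -307.7]), array([27.3, 29.9]), np.float64(70.5)]
top lips 2059 zmed 0.0323 [array([625.7, 139.7]), array([116.2, 310.8]), np.float64(1.9)]
side plate 1328 zmed 0.0804 [array([ 607.3, -309.6]), array([112.8, 111.3]), np.float64(70.4)]
side handle 160 zmed 0.1573 [array([ 604.9, -311.1]), array([29.2, 28.7]), np.float64(65.8)]
side lips 1030 zmed 0.0359 [array([616.9, 137.2]), array([102. , 313.9]), np.float64(1.3)]
side lips 95 zmed 0.035 [array([679.7,  14.3]), array([48.6, 47.2]), np.float64(55.9)]
```

View pics/look7.png

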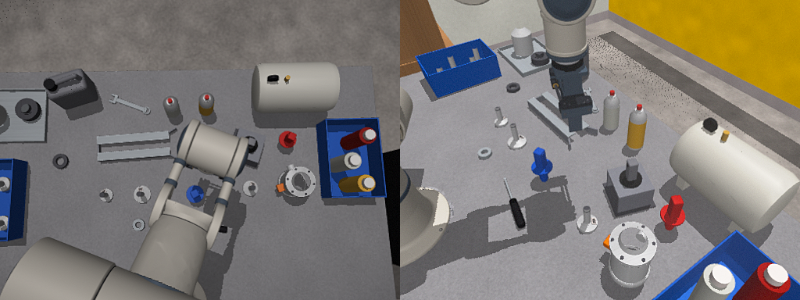

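The scanner hangs centred (handle at (0.607,-0.308)) and the hubs haven't moved. Now hub_c, with the fingers closing along the rack.

Call:
apply_moves:
  commands:
    - {"x":-0.01,"y":-0.03,"z":0,"rx":0,"ry":0,"rz":0.05,"hand":0.07}
    - {"x":-0.03,"y":-0.07,"z":0,"rx":0,"ry":0,"rz":0.15,"hand":0.07}
    - {"x":-0.05,"y":-0.11,"z":-0.02,"rx":0,"ry":0,"rz":0.25,"hand":0.07}
    - {"x":-0.07,"y":-0.15,"z":-0.05,"rx":0,"ry":0,"rz":0.35,"hand":0.07}
    - {"x":-0.075,"y":-0.171,"z":-0.08,"rx":0,"ry":0,"rz":0.42,"hand":0.07}
    - {"x":-0.075,"y":-0.171,"z":-0.11,"rx":0,"ry":0,"rz":0.42,"hand":0.07}
    - {"x":-0.075,"y":-0.171,"z":-0.13,"rx":0,"ry":0,"rz":0.42,"hand":0.07}
    - {"x":-0.075,"y":-0.171,"z":-0.13,"rx":0,"ry":0,"rz":0.42,"hand":0.07}

```text
time_s: 24.05
ee_pos: [0.4408, -0.3194, 0.1121]
orientation: [-0.031, 1.0, -0.0, -0.001]
contact_force: [-0.2, 1.2, 0.3]
gripper_width: 0.0701
grip_force: 0.0
```

```bash
python3 rel.py .442 -.319 .048 93.6; python3 look.py 8 c,.443,-.319
```

```text
rot [ 0.0001 -0.002  -0.0001]
rot [3.2000e-03 1.0000e-04 3.1415e+00]
d [ 0.0012  0.0004 -0.0641] [ 0.4408 -0.3194  0.1121] 24.05 [-0.74  0.51  1.66 -0.    0.98 -2.37]
c top lowpts 16 [ 0.432 -0.312  0.019] upper 5 [ 0.439 -0.308  0.061]
c side lowpts 454 [ 0.438 -0.326  0.016] upper 114 [ 0.439 -0.323  0.073]
24.15 tcp [ 0.4418 -0.3197  0.1139] lens [ 0.4418 -0.3199  0.0299] toolz [ 0.    -0.002 -1.   ] 0.0702482889631796 0.0
b along 0.0129 off [ 0.0072  0.4419 -0.0009]
c along 0.0149 off [ 0.0192 -0.0071  0.    ]
d along 0.0146 off [ 0.0032  0.5869 -0.0012]
```

Call:
apply_moves:
  commands:
    - {"x":0,"y":0,"z":-0.03,"rx":0,"ry":0,"rz":0,"hand":0.06}
    - {"x":0,"y":0,"z":-0.055,"rx":0,"ry":0,"rz":0,"hand":0.06}
    - {"x":0,"y":0,"z":-0.066,"rx":0,"ry":0,"rz":0,"hand":0.06}
    - {"x":0,"y":0,"z":-0.066,"rx":0,"ry":0,"rz":0,"hand":0.04}
    - {"x":0,"y":0,"z":-0.066,"rx":0,"ry":0,"rz":0,"hand":0.03}
    - {"x":0,"y":0,"z":-0.066,"rx":0,"ry":0,"rz":0,"hand":0.025}
    - {"x":0,"y":0,"z":-0.066,"rx":0,"ry":0,"rz":0,"hand":0.01}
    - {"x":0,"y":0,"z":-0.066,"rx":0,"ry":0,"rz":0,"hand":0.01}
    - {"x":0,"y":0,"z":-0.066,"rx":0,"ry":0,"rz":0,"hand":0.01}
    - {"x":0,"y":0,"z":-0.066,"rx":0,"ry":0,"rz":0,"hand":0.01}
  squeeze: 40

```text
time_s: 25.4
ee_pos: [0.4417, -0.3188, 0.0475]
orientation: [-0.032, 0.999, -0.001, -0.0]
contact_force: [-0.9, 2.0, 4.7]
gripper_width: 0.0191
grip_force: 40.0
```

```bash
python3 rel.py .637 -.1 .048 93.6
```

```text
rot [ 0.0017  0.     -0.0011]
rot [-0.0000e+00  2.7000e-03  3.1404e+00]
d [0.1953 0.2188 0.0005] [ 0.4417 -0.3188  0.0475] 25.4 [-0.73  0.6   1.71 -0.    0.82 -2.37]
```

Call:
apply_moves:
  commands:
    - {"x":0,"y":0,"z":0.02,"rx":0,"ry":0,"rz":0,"hand":0.01}
    - {"x":0,"y":0,"z":0.05,"rx":0,"ry":0,"rz":0,"hand":0.01}
    - {"x":0,"y":0.02,"z":0.08,"rx":0,"ry":0,"rz":0,"hand":0.01}
    - {"x":0.02,"y":0.05,"z":0.09,"rx":0,"ry":0,"rz":0,"hand":0.01}
    - {"x":0.06,"y":0.09,"z":0.09,"rx":0,"ry":0,"rz":0,"hand":0.01}
    - {"x":0.1,"y":0.13,"z":0.09,"rx":0,"ry":0,"rz":0,"hand":0.01}
    - {"x":0.14,"y":0.17,"z":0.09,"rx":0,"ry":0,"rz":0,"hand":0.01}
    - {"x":0.18,"y":0.205,"z":0.09,"rx":0,"ry":0,"rz":0,"hand":0.01}
    - {"x":0.195,"y":0.219,"z":0.09,"rx":0,"ry":0,"rz":0,"hand":0.01}
    - {"x":0.195,"y":0.219,"z":0.09,"rx":0,"ry":0,"rz":0,"hand":0.01}

```text
time_s: 26.65
ee_pos: [0.637, -0.099, 0.1368]
orientation: [-0.033, 0.999, -0.001, -0.0]
contact_force: [-0.0, -0.2, -2.8]
gripper_width: 0.0189
grip_force: 40.0
```

Call:
apply_moves:
  commands:
    - {"x":0,"y":0,"z":-0.03,"rx":0,"ry":0,"rz":0,"hand":0.01}
    - {"x":0,"y":0,"z":-0.06,"rx":0,"ry":0,"rz":0,"hand":0.01}
    - {"x":0,"y":0,"z":-0.08,"rx":0,"ry":0,"rz":0,"hand":0.01}
    - {"x":0,"y":0,"z":-0.087,"rx":0,"ry":0,"rz":0,"hand":0.01}
    - {"x":0,"y":0,"z":-0.087,"rx":0,"ry":0,"rz":0,"hand":0.01}
    - {"x":0,"y":0,"z":-0.087,"rx":0,"ry":0,"rz":0,"hand":0.01}

```text
time_s: 27.4
ee_pos: [0.6371, -0.1003, 0.0514]
orientation: [-0.032, 0.999, -0.001, 0.001]
contact_force: [-0.5, 0.0, -3.2]
gripper_width: 0.0194
grip_force: 40.0
```

```bash
python3 rel.py .616 .243 .05 93.6; python3 look.py 9 c,.637,-.1 b,.429,.115 d,.428,.257; python3 - <<'E'
import cv2,numpy as np
t=np.load("top9.npz")["im"][120:240,130:290]; s=np.load("side9.npz")["im"][100:220,130:290]
cv2.imwrite("pics/entry.png",np.vstack([cv2.resize(a,(400,300),interpolation=cv2.INTER_CUBIC) for a in(t,s)]))
E
```

```text
rot [ 0.0021  0.0013 -0.0008]
rot [-2.0000e-03  3.3000e-03  3.1408e+00]
d [-0.0211  0.3433 -0.0014] [ 0.6371 -0.1003  0.0514] 27.4 [-0.25  0.7   1.45 -0.    0.99 -1.88]
c top lowpts 50 [ 0.615 -0.102  0.013] upper 0 
c side lowpts 303 [ 0.632 -0.109  0.019] upper 203 [ 0.627 -0.107  0.079]
b top lowpts 0  upper 0 
b side lowpts 355 [0.426 0.107 0.017] upper 108 [0.426 0.109 0.076]
d top lowpts 0  upper 0 
d side lowpts 221 [0.425 0.251 0.019] upper 72 [0.425 0.253 0.067]
27.5 tcp [ 0.6371 -0.1001  0.0513] lens [ 0.6372 -0.1003 -0.0327] toolz [ 0.001 -0.002 -1.   ] 0.019557971582815834 39.96894657611847
b along -0.0494 off [-0.1881  0.2221 -0.0007]
c along -0.0475 off [-0.1761 -0.2268  0.0003]
d along -0.0477 off [-0.1921  0.3672 -0.001 ]
```

View pics/entry.png

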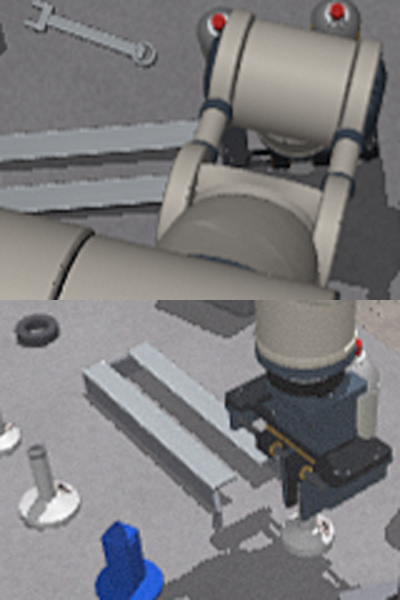

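The picture shows hub_c held in front of the rack's mouth (side view about (308,535)), in line with the slot. Sliding it in slowly.

Call:
apply_moves:
  commands:
    - {"x":-0.001,"y":0.015,"z":0,"rx":0,"ry":0,"rz":0,"hand":0.01}
    - {"x":-0.002,"y":0.035,"z":0,"rx":0,"ry":0,"rz":0,"hand":0.01}
    - {"x":-0.003,"y":0.055,"z":0,"rx":0,"ry":0,"rz":0,"hand":0.01}
    - {"x":-0.0045,"y":0.075,"z":0,"rx":0,"ry":0,"rz":0,"hand":0.01}
    - {"x":-0.006,"y":0.095,"z":0,"rx":0,"ry":0,"rz":0,"hand":0.01}
    - {"x":-0.007,"y":0.115,"z":0,"rx":0,"ry":0,"rz":0,"hand":0.01}
    - {"x":-0.008,"y":0.135,"z":0,"rx":0,"ry":0,"rz":0,"hand":0.01}
    - {"x":-0.0095,"y":0.155,"z":0,"rx":0,"ry":0,"rz":0,"hand":0.01}
    - {"x":-0.011,"y":0.175,"z":0,"rx":0,"ry":0,"rz":0,"hand":0.01}
    - {"x":-0.011,"y":0.175,"z":0,"rx":0,"ry":0,"rz":0,"hand":0.01}

```text
time_s: 28.75
ee_pos: [0.6254, 0.0768, 0.0504]
orientation: [-0.033, 0.999, -0.001, -0.0]
contact_force: [-0.3, -0.6, -2.6]
gripper_width: 0.0193
grip_force: 40.0
```

Call:
apply_moves:
  commands:
    - {"x":-0.0015,"y":0.025,"z":0,"rx":0,"ry":0,"rz":0,"hand":0.01}
    - {"x":-0.003,"y":0.05,"z":0,"rx":0,"ry":0,"rz":0,"hand":0.01}
    - {"x":-0.0045,"y":0.075,"z":0,"rx":0,"ry":0,"rz":0,"hand":0.01}
    - {"x":-0.006,"y":0.1,"z":0,"rx":0,"ry":0,"rz":0,"hand":0.01}
    - {"x":-0.0075,"y":0.125,"z":0,"rx":0,"ry":0,"rz":0,"hand":0.01}
    - {"x":-0.009,"y":0.15,"z":0,"rx":0,"ry":0,"rz":0,"hand":0.01}
    - {"x":-0.01,"y":0.165,"z":0,"rx":0,"ry":0,"rz":0,"hand":0.01}
    - {"x":-0.01,"y":0.165,"z":0,"rx":0,"ry":0,"rz":0,"hand":0.01}
    - {"x":-0.01,"y":0.165,"z":-0.002,"rx":0,"ry":0,"rz":0,"hand":0.01}
    - {"x":-0.01,"y":0.165,"z":-0.003,"rx":0,"ry":0,"rz":0,"hand":0.01}

```text
time_s: 30.0
ee_pos: [0.6158, 0.2393, 0.0475]
orientation: [-0.032, 1.0, -0.001, -0.0]
contact_force: [-4.0, -2.0, 11.1]
gripper_width: 0.0194
grip_force: 40.0
```

Call:
apply_moves:
  commands:
    - {"x":0,"y":0,"z":0,"rx":0,"ry":0,"rz":0,"hand":0.025}
    - {"x":0,"y":0,"z":0,"rx":0,"ry":0,"rz":0,"hand":0.04}
    - {"x":0,"y":0,"z":0,"rx":0,"ry":0,"rz":0,"hand":0.05}
    - {"x":0,"y":0,"z":0,"rx":0,"ry":0,"rz":0,"hand":0.05}
    - {"x":0,"y":0,"z":0.03,"rx":0,"ry":0,"rz":0,"hand":0.05}
    - {"x":0,"y":0,"z":0.06,"rx":0,"ry":0,"rz":0,"hand":0.05}
    - {"x":0,"y":0,"z":0.1,"rx":0,"ry":0,"rz":0,"hand":0.05}
    - {"x":-0.03,"y":0,"z":0.12,"rx":0,"ry":0,"rz":0,"hand":0.05}
    - {"x":-0.07,"y":0,"z":0.12,"rx":0,"ry":0,"rz":0,"hand":0.05}
    - {"x":-0.1,"y":0.01,"z":0.12,"rx":0,"ry":0,"rz":0,"hand":0.06}

```text
time_s: 31.25
ee_pos: [0.5143, 0.2498, 0.1678]
orientation: [-0.032, 0.999, -0.001, 0.0]
contact_force: [-0.2, 0.3, 0.2]
gripper_width: 0.0573
grip_force: 0.0
```

```bash
python3 look.py 10 c,.616,.243 b,.429,.115 d,.428,.257; python3 rel.py .428 .256 .046 93.6
```

```text
c top lowpts 668 [0.626 0.24  0.028] upper 54 [0.616 0.236 0.074]
c side lowpts 566 [0.61 0.24 0.03] upper 71 [0.615 0.232 0.071]
b top lowpts 318 [0.427 0.113 0.013] upper 51 [0.428 0.115 0.082]
b side lowpts 353 [0.425 0.106 0.018] upper 106 [0.426 0.109 0.077]
d top lowpts 170 [0.427 0.253 0.014] upper 47 [0.429 0.257 0.069]
d side lowpts 230 [0.426 0.251 0.019] upper 70 [0.425 0.254 0.067]
31.35 tcp [0.5128 0.2506 0.1677] lens [0.5127 0.2505 0.0837] toolz [-0.001 -0.002 -1.   ] 0.05992185678457844 0.0
b along 0.068 off [-0.0636 -0.1283  0.0003]
c along 0.0698 off [-0.0516 -0.5773  0.0012]
d along 0.0697 off [-0.0676  0.0167  0.0001]
rot [ 0.0019 -0.0014 -0.0025]
rot [2.2000e-03 3.0000e-03 3.1391e+00]
d [-0.0848  0.0054 -0.1217] [0.5128 0.2506 0.1677] 31.35 [ 0.35  0.47  1.54 -0.    1.14 -1.28]
```

View pics/look10.png

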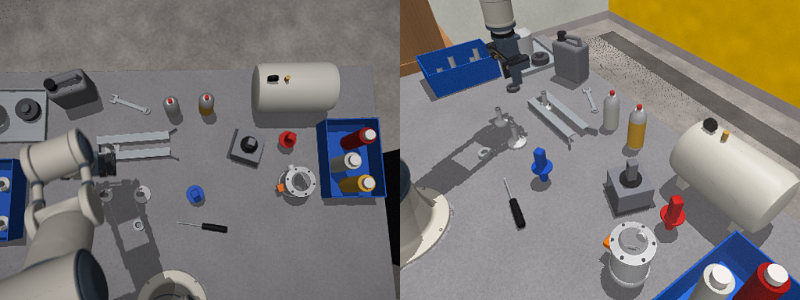

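hub_c stands in the rack. Next is hub_d.

Call:
apply_moves:
  commands:
    - {"x":-0.03,"y":0.002,"z":0,"rx":0,"ry":0,"rz":0,"hand":0.06}
    - {"x":-0.065,"y":0.005,"z":-0.02,"rx":0,"ry":0,"rz":0,"hand":0.06}
    - {"x":-0.085,"y":0.006,"z":-0.05,"rx":0,"ry":0,"rz":0,"hand":0.06}
    - {"x":-0.085,"y":0.006,"z":-0.07,"rx":0,"ry":0,"rz":0,"hand":0.06}
    - {"x":-0.085,"y":0.006,"z":-0.1,"rx":0,"ry":0,"rz":0,"hand":0.06}
    - {"x":-0.085,"y":0.006,"z":-0.121,"rx":0,"ry":0,"rz":0,"hand":0.06}
    - {"x":-0.085,"y":0.006,"z":-0.121,"rx":0,"ry":0,"rz":0,"hand":0.05}
    - {"x":-0.085,"y":0.006,"z":-0.121,"rx":0,"ry":0,"rz":0,"hand":0.04}
    - {"x":-0.085,"y":0.006,"z":-0.121,"rx":0,"ry":0,"rz":0,"hand":0.03}
    - {"x":-0.085,"y":0.006,"z":-0.121,"rx":0,"ry":0,"rz":0,"hand":0.025}

```text
time_s: 32.6
ee_pos: [0.4311, 0.2564, 0.0471]
orientation: [-0.032, 0.999, -0.001, 0.001]
contact_force: [0.6, 1.4, 1.4]
gripper_width: 0.0255
grip_force: 1.0
```

Call:
apply_moves:
  commands:
    - {"x":0,"y":0,"z":0,"rx":0,"ry":0,"rz":0,"hand":0.01}
    - {"x":0,"y":0,"z":0,"rx":0,"ry":0,"rz":0,"hand":0.01}
    - {"x":0,"y":0,"z":0,"rx":0,"ry":0,"rz":0,"hand":0.01}
    - {"x":0,"y":0,"z":0,"rx":0,"ry":0,"rz":0,"hand":0.01}
  squeeze: 40

```text
time_s: 33.1
ee_pos: [0.4306, 0.256, 0.0464]
orientation: [-0.032, 0.999, -0.001, -0.0]
contact_force: [-1.1, -1.5, 2.3]
gripper_width: 0.0191
grip_force: 40.0
```

```bash
python3 rel.py .637 -.1 .046 93.6
```

```text
rot [ 0.0019 -0.0001 -0.0012]
rot [2.0000e-04 2.9000e-03 3.1404e+00]
d [ 0.2064 -0.356  -0.0004] [0.4306 0.256  0.0464] 33.1 [ 0.42  0.57  1.82 -0.    0.75 -1.21]
```

Call:
apply_moves:
  commands:
    - {"x":0,"y":0,"z":0.03,"rx":0,"ry":0,"rz":0,"hand":0.01}
    - {"x":0,"y":0,"z":0.07,"rx":0,"ry":0,"rz":0,"hand":0.01}
    - {"x":0.02,"y":-0.01,"z":0.11,"rx":0,"ry":0,"rz":0,"hand":0.01}
    - {"x":0.05,"y":-0.04,"z":0.11,"rx":0,"ry":0,"rz":0,"hand":0.01}
    - {"x":0.08,"y":-0.08,"z":0.11,"rx":0,"ry":0,"rz":0,"hand":0.01}
    - {"x":0.1,"y":-0.13,"z":0.11,"rx":0,"ry":0,"rz":0,"hand":0.01}
    - {"x":0.12,"y":-0.18,"z":0.11,"rx":0,"ry":0,"rz":0,"hand":0.01}
    - {"x":0.14,"y":-0.23,"z":0.11,"rx":0,"ry":0,"rz":0,"hand":0.01}
    - {"x":0.165,"y":-0.28,"z":0.11,"rx":0,"ry":0,"rz":0,"hand":0.01}
    - {"x":0.19,"y":-0.33,"z":0.11,"rx":0,"ry":0,"rz":0,"hand":0.01}

```text
time_s: 34.35
ee_pos: [0.621, -0.0756, 0.1561]
orientation: [-0.032, 0.999, -0.001, -0.0]
contact_force: [0.3, 1.1, -2.2]
gripper_width: 0.0194
grip_force: 40.0
```

Call:
apply_moves:
  commands:
    - {"x":0.017,"y":-0.026,"z":0,"rx":0,"ry":0,"rz":0,"hand":0.01}
    - {"x":0.017,"y":-0.026,"z":-0.03,"rx":0,"ry":0,"rz":0,"hand":0.01}
    - {"x":0.017,"y":-0.026,"z":-0.06,"rx":0,"ry":0,"rz":0,"hand":0.01}
    - {"x":0.017,"y":-0.026,"z":-0.09,"rx":0,"ry":0,"rz":0,"hand":0.01}
    - {"x":0.017,"y":-0.026,"z":-0.106,"rx":0,"ry":0,"rz":0,"hand":0.01}
    - {"x":0.017,"y":-0.026,"z":-0.106,"rx":0,"ry":0,"rz":0,"hand":0.01}
    - {"x":0.017,"y":-0.026,"z":-0.106,"rx":0,"ry":0,"rz":0,"hand":0.01}

```text
time_s: 35.22
ee_pos: [0.6383, -0.1, 0.0514]
orientation: [-0.032, 0.999, -0.001, 0.001]
contact_force: [-0.5, -0.2, -2.6]
gripper_width: 0.0193
grip_force: 40.0
```

```bash
python3 rel.py .620 .1785 .046 93.6; python3 look.py 11 d,.637,-.1 b,.429,.115 c,.616,.24
```

```text
rot [ 0.0021  0.0014 -0.0012]
rot [-2.1000e-03  3.3000e-03  3.1404e+00]
d [-0.0183  0.2785 -0.0054] [ 0.6383 -0.1     0.0514] 35.225 [-0.25  0.7   1.45 -0.    0.99 -1.88]
d top lowpts 47 [ 0.617 -0.1    0.015] upper 0 
d side lowpts 249 [ 0.63  -0.107  0.019] upper 207 [ 0.628 -0.107  0.078]
b top lowpts 0  upper 0 
b side lowpts 347 [0.425 0.106 0.018] upper 107 [0.426 0.109 0.076]
c top lowpts 825 [0.617 0.24  0.029] upper 53 [0.616 0.236 0.074]
c side lowpts 586 [0.61  0.237 0.03 ] upper 70 [0.615 0.233 0.071]
35.325 tcp [ 0.6384 -0.1     0.0516] lens [ 0.6385 -0.1002 -0.0324] toolz [ 0.002 -0.002 -1.   ] 0.01924241925424087 39.99888896942139
b along -0.0492 off [-0.1895  0.2221 -0.0008]
c along -0.0472 off [-1.775e-01 -2.269e-01  2.000e-04]
d along -0.0476 off [-0.1935  0.3671 -0.0012]
```

Call:
apply_moves:
  commands:
    - {"x":-0.002,"y":0.015,"z":0,"rx":0,"ry":0,"rz":0,"hand":0.01}
    - {"x":-0.003,"y":0.035,"z":-0.001,"rx":0,"ry":0,"rz":0,"hand":0.01}
    - {"x":-0.004,"y":0.055,"z":-0.001,"rx":0,"ry":0,"rz":0,"hand":0.01}
    - {"x":-0.0055,"y":0.075,"z":-0.001,"rx":0,"ry":0,"rz":0,"hand":0.01}
    - {"x":-0.007,"y":0.095,"z":-0.001,"rx":0,"ry":0,"rz":0,"hand":0.01}
    - {"x":-0.008,"y":0.115,"z":-0.001,"rx":0,"ry":0,"rz":0,"hand":0.01}
    - {"x":-0.009,"y":0.135,"z":-0.001,"rx":0,"ry":0,"rz":0,"hand":0.01}
    - {"x":-0.0105,"y":0.155,"z":-0.001,"rx":0,"ry":0,"rz":0,"hand":0.01}
    - {"x":-0.012,"y":0.175,"z":-0.001,"rx":0,"ry":0,"rz":0,"hand":0.01}
    - {"x":-0.013,"y":0.2,"z":-0.001,"rx":0,"ry":0,"rz":0,"hand":0.01}

```text
time_s: 36.58
ee_pos: [0.6246, 0.1012, 0.0494]
orientation: [-0.032, 0.999, -0.001, -0.0]
contact_force: [0.3, -0.2, -1.8]
gripper_width: 0.0189
grip_force: 40.0
```

Call:
apply_moves:
  commands:
    - {"x":-0.0015,"y":0.025,"z":0,"rx":0,"ry":0,"rz":0,"hand":0.01}
    - {"x":-0.003,"y":0.05,"z":0,"rx":0,"ry":0,"rz":0,"hand":0.01}
    - {"x":-0.0045,"y":0.07,"z":0,"rx":0,"ry":0,"rz":0,"hand":0.01}
    - {"x":-0.005,"y":0.076,"z":0,"rx":0,"ry":0,"rz":0,"hand":0.01}
    - {"x":-0.005,"y":0.076,"z":-0.002,"rx":0,"ry":0,"rz":0,"hand":0.01}
    - {"x":-0.005,"y":0.076,"z":-0.004,"rx":0,"ry":0,"rz":0,"hand":0.01}
    - {"x":-0.005,"y":0.076,"z":-0.004,"rx":0,"ry":0,"rz":0,"hand":0.01}

```text
time_s: 37.45
ee_pos: [0.6198, 0.1755, 0.0464]
orientation: [-0.031, 1.0, -0.001, 0.0]
contact_force: [-5.7, 2.7, 15.2]
gripper_width: 0.0193
grip_force: 40.0
```

Call:
apply_moves:
  commands:
    - {"x":0,"y":0,"z":0,"rx":0,"ry":0,"rz":0,"hand":0.025}
    - {"x":0,"y":0,"z":0,"rx":0,"ry":0,"rz":0,"hand":0.04}
    - {"x":0,"y":0,"z":0,"rx":0,"ry":0,"rz":0,"hand":0.045}
    - {"x":0,"y":0,"z":0,"rx":0,"ry":0,"rz":0,"hand":0.045}
    - {"x":0,"y":0,"z":0.03,"rx":0,"ry":0,"rz":0,"hand":0.045}
    - {"x":0,"y":0,"z":0.07,"rx":0,"ry":0,"rz":0,"hand":0.045}
    - {"x":0,"y":0,"z":0.11,"rx":0,"ry":0,"rz":0,"hand":0.045}
    - {"x":-0.03,"y":-0.02,"z":0.12,"rx":0,"ry":0,"rz":0,"hand":0.05}
    - {"x":-0.06,"y":-0.04,"z":0.12,"rx":0,"ry":0,"rz":0,"hand":0.06}
    - {"x":-0.1,"y":-0.06,"z":0.12,"rx":0,"ry":0,"rz":0,"hand":0.06}

```text
time_s: 38.7
ee_pos: [0.5191, 0.1155, 0.1656]
orientation: [-0.032, 0.999, -0.001, 0.0]
contact_force: [0.3, -0.3, 0.6]
gripper_width: 0.0602
grip_force: 0.0
```

```bash
python3 look.py 12 d,.620,.176 b,.429,.115 c,.616,.24;python3 rel.py .429 .114 .049 93.6
```

```text
d top lowpts 3 [0.65  0.125 0.031] upper 0 
d side lowpts 633 [0.613 0.176 0.032] upper 116 [0.614 0.198 0.069]
b top lowpts 213 [0.428 0.104 0.013] upper 21 [0.426 0.109 0.076]
b side lowpts 353 [0.425 0.106 0.017] upper 107 [0.426 0.109 0.076]
c top lowpts 16 [0.666 0.252 0.032] upper 0 
c side lowpts 401 [0.61  0.231 0.032] upper 73 [0.615 0.231 0.071]
38.8 tcp [0.5155 0.1147 0.1653] lens [0.5152 0.1145 0.0813] toolz [-0.003 -0.002 -1.   ] 0.060070376653345456 0.0
b along 0.0655 off [-0.066   0.0077  0.0002]
c along 0.0675 off [-0.054  -0.4413  0.0012]
d along 0.0671 off [-7.000e-02  1.527e-01 -1.000e-04]
rot [ 0.0024 -0.0034 -0.0005]
rot [0.0053 0.0038 3.1411]
d [-0.0865 -0.0007 -0.1163] [0.5155 0.1147 0.1653] 38.8 [ 0.11  0.42  1.64 -0.    1.09 -1.53]
```

View pics/look12.png

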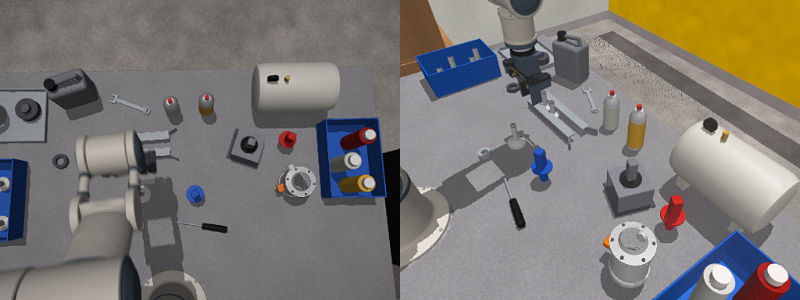

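hub_d is in the rack next to hub_c. Last is hub_b.

Call:
apply_moves:
  commands:
    - {"x":-0.03,"y":0,"z":0,"rx":0,"ry":0,"rz":0,"hand":0.06}
    - {"x":-0.07,"y":-0.001,"z":0,"rx":0,"ry":0,"rz":0,"hand":0.06}
    - {"x":-0.09,"y":-0.001,"z":-0.02,"rx":0,"ry":0,"rz":0,"hand":0.06}
    - {"x":-0.09,"y":-0.001,"z":-0.05,"rx":0,"ry":0,"rz":0,"hand":0.06}
    - {"x":-0.09,"y":-0.001,"z":-0.09,"rx":0,"ry":0,"rz":0,"hand":0.06}
    - {"x":-0.09,"y":-0.001,"z":-0.115,"rx":0,"ry":0,"rz":0,"hand":0.06}
    - {"x":-0.09,"y":-0.001,"z":-0.115,"rx":0,"ry":0,"rz":0,"hand":0.05}
    - {"x":-0.09,"y":-0.001,"z":-0.115,"rx":0,"ry":0,"rz":0,"hand":0.04}
    - {"x":-0.09,"y":-0.001,"z":-0.115,"rx":0,"ry":0,"rz":0,"hand":0.03}
    - {"x":-0.09,"y":-0.001,"z":-0.115,"rx":0,"ry":0,"rz":0,"hand":0.025}

```text
time_s: 40.05
ee_pos: [0.4302, 0.1152, 0.0512]
orientation: [-0.032, 0.999, -0.001, 0.001]
contact_force: [1.0, -0.5, -0.5]
gripper_width: 0.0255
grip_force: 0.0
```

Call:
apply_moves:
  commands:
    - {"x":0,"y":0,"z":0,"rx":0,"ry":0,"rz":0,"hand":0.01}
    - {"x":0,"y":0,"z":0,"rx":0,"ry":0,"rz":0,"hand":0.01}
    - {"x":0,"y":0,"z":0,"rx":0,"ry":0,"rz":0,"hand":0.01}
    - {"x":0,"y":0,"z":0,"rx":0,"ry":0,"rz":0,"hand":0.01}
  squeeze: 40

```text
time_s: 40.55
ee_pos: [0.4298, 0.1152, 0.0506]
orientation: [-0.032, 0.999, -0.001, 0.0]
contact_force: [-1.4, 2.0, 7.0]
gripper_width: 0.0191
grip_force: 40.0
```

```bash
python3 rel.py .637 -.1 .05 93.6
```

```text
rot [ 0.0016  0.0003 -0.0011]
rot [-5.0000e-04  2.6000e-03  3.1405e+00]
d [ 0.2072 -0.2152 -0.0006] [0.4298 0.1152 0.0506] 40.55 [ 0.13  0.51  1.95 -0.    0.68 -1.5 ]
```

Call:
apply_moves:
  commands:
    - {"x":0,"y":0,"z":0.03,"rx":0,"ry":0,"rz":0,"hand":0.01}
    - {"x":0,"y":0,"z":0.06,"rx":0,"ry":0,"rz":0,"hand":0.01}
    - {"x":0.02,"y":-0.01,"z":0.09,"rx":0,"ry":0,"rz":0,"hand":0.01}
    - {"x":0.05,"y":-0.04,"z":0.1,"rx":0,"ry":0,"rz":0,"hand":0.01}
    - {"x":0.085,"y":-0.075,"z":0.1,"rx":0,"ry":0,"rz":0,"hand":0.01}
    - {"x":0.12,"y":-0.115,"z":0.1,"rx":0,"ry":0,"rz":0,"hand":0.01}
    - {"x":0.155,"y":-0.155,"z":0.1,"rx":0,"ry":0,"rz":0,"hand":0.01}
    - {"x":0.19,"y":-0.195,"z":0.1,"rx":0,"ry":0,"rz":0,"hand":0.01}
    - {"x":0.207,"y":-0.217,"z":0.1,"rx":0,"ry":0,"rz":0,"hand":0.01}
    - {"x":0.207,"y":-0.217,"z":0.1,"rx":0,"ry":0,"rz":0,"hand":0.01}

```text
time_s: 41.8
ee_pos: [0.6371, -0.1036, 0.1494]
orientation: [-0.031, 1.0, -0.001, -0.0]
contact_force: [-0.4, 0.6, -4.9]
gripper_width: 0.0193
grip_force: 40.0
```

Call:
apply_moves:
  commands:
    - {"x":0,"y":0,"z":-0.03,"rx":0,"ry":0,"rz":0,"hand":0.01}
    - {"x":0,"y":0,"z":-0.06,"rx":0,"ry":0,"rz":0,"hand":0.01}
    - {"x":0,"y":0,"z":-0.085,"rx":0,"ry":0,"rz":0,"hand":0.01}
    - {"x":0,"y":0,"z":-0.097,"rx":0,"ry":0,"rz":0,"hand":0.01}
    - {"x":0,"y":0,"z":-0.097,"rx":0,"ry":0,"rz":0,"hand":0.01}
    - {"x":0,"y":0,"z":-0.097,"rx":0,"ry":0,"rz":0,"hand":0.01}

```text
time_s: 42.55
ee_pos: [0.6372, -0.1019, 0.0544]
orientation: [-0.032, 0.999, -0.001, 0.001]
contact_force: [-0.3, 0.1, -5.0]
gripper_width: 0.0194
grip_force: 40.0
```

```bash
python3 rel.py .6245 .106 .05 93.6; python3 look.py 13 b,.637,-.1 d,.620,.176 c,.616,.24
```

```text
rot [ 0.0021  0.0013 -0.0013]
rot [-2.0000e-03  3.3000e-03  3.1403e+00]
d [-0.0127  0.2079 -0.0044] [ 0.6372 -0.1019  0.0544] 42.55 [-0.25  0.7   1.45 -0.    1.   -1.88]
b top lowpts 94 [ 0.612 -0.103  0.015] upper 0 
b side lowpts 399 [ 0.629 -0.111  0.019] upper 203 [ 0.627 -0.109  0.08 ]
d top lowpts 878 [0.619 0.18  0.028] upper 68 [0.615 0.196 0.069]
d side lowpts 630 [0.613 0.178 0.031] upper 121 [0.614 0.198 0.069]
c top lowpts 859 [0.616 0.239 0.028] upper 58 [0.616 0.231 0.074]
c side lowpts 514 [0.607 0.239 0.031] upper 74 [0.614 0.231 0.071]
42.65 tcp [ 0.6372 -0.102   0.0544] lens [ 0.6373 -0.1022 -0.0296] toolz [ 0.001 -0.002 -1.   ] 0.01940088173503925 39.977742433547974
b along -0.0463 off [-0.1883  0.2241 -0.0008]
c along -0.0443 off [-1.763e-01 -2.249e-01  2.000e-04]
d along -0.0446 off [-0.1923  0.3691 -0.0011]
```

Call:
apply_moves:
  commands:
    - {"x":-0.001,"y":0.015,"z":-0.0015,"rx":0,"ry":0,"rz":0,"hand":0.01}
    - {"x":-0.002,"y":0.035,"z":-0.0015,"rx":0,"ry":0,"rz":0,"hand":0.01}
    - {"x":-0.003,"y":0.055,"z":-0.0015,"rx":0,"ry":0,"rz":0,"hand":0.01}
    - {"x":-0.0045,"y":0.075,"z":-0.0015,"rx":0,"ry":0,"rz":0,"hand":0.01}
    - {"x":-0.006,"y":0.095,"z":-0.0015,"rx":0,"ry":0,"rz":0,"hand":0.01}
    - {"x":-0.007,"y":0.115,"z":-0.0015,"rx":0,"ry":0,"rz":0,"hand":0.01}
    - {"x":-0.008,"y":0.135,"z":-0.0015,"rx":0,"ry":0,"rz":0,"hand":0.01}
    - {"x":-0.0095,"y":0.155,"z":-0.0015,"rx":0,"ry":0,"rz":0,"hand":0.01}
    - {"x":-0.011,"y":0.18,"z":-0.0015,"rx":0,"ry":0,"rz":0,"hand":0.01}
    - {"x":-0.0125,"y":0.205,"z":-0.0015,"rx":0,"ry":0,"rz":0,"hand":0.01}

```text
time_s: 43.9
ee_pos: [0.624, 0.1045, 0.0519]
orientation: [-0.032, 0.999, -0.001, -0.0]
contact_force: [0.2, -0.0, -5.1]
gripper_width: 0.0195
grip_force: 40.0
```

Call:
apply_moves:
  commands:
    - {"x":0,"y":0.001,"z":0,"rx":0,"ry":0,"rz":0,"hand":0.01}
    - {"x":0,"y":0.001,"z":-0.001,"rx":0,"ry":0,"rz":0,"hand":0.01}
    - {"x":0,"y":0.001,"z":-0.002,"rx":0,"ry":0,"rz":0,"hand":0.01}
    - {"x":0,"y":0.001,"z":-0.002,"rx":0,"ry":0,"rz":0,"hand":0.01}

```text
time_s: 44.4
ee_pos: [0.6243, 0.104, 0.0507]
orientation: [-0.032, 1.0, -0.001, 0.0]
contact_force: [-4.5, 5.7, 8.5]
gripper_width: 0.0193
grip_force: 40.0
```

Call:
apply_moves:
  commands:
    - {"x":0,"y":0,"z":0,"rx":0,"ry":0,"rz":0,"hand":0.025}
    - {"x":0,"y":0,"z":0,"rx":0,"ry":0,"rz":0,"hand":0.04}
    - {"x":0,"y":0,"z":0,"rx":0,"ry":0,"rz":0,"hand":0.045}
    - {"x":0,"y":0,"z":0,"rx":0,"ry":0,"rz":0,"hand":0.045}
    - {"x":0,"y":0,"z":0.03,"rx":0,"ry":0,"rz":0,"hand":0.045}
    - {"x":0,"y":0,"z":0.07,"rx":0,"ry":0,"rz":0,"hand":0.045}
    - {"x":0,"y":0,"z":0.11,"rx":0,"ry":0,"rz":0,"hand":0.045}
    - {"x":-0.04,"y":0.04,"z":0.14,"rx":0,"ry":0,"rz":0,"hand":0.05}
    - {"x":-0.09,"y":0.08,"z":0.16,"rx":0,"ry":0,"rz":0,"hand":0.06}
    - {"x":-0.14,"y":0.12,"z":0.16,"rx":0,"ry":0,"rz":0,"hand":0.06}

```text
time_s: 45.65
ee_pos: [0.4893, 0.2205, 0.2111]
orientation: [-0.032, 0.999, -0.0, 0.001]
contact_force: [0.4, 0.9, -0.9]
gripper_width: 0.0602
grip_force: 0.0
```

Call:
apply_moves:
  commands:
    - {"x":-0.05,"y":0.04,"z":0,"rx":0,"ry":0,"rz":0,"hand":0.06}
    - {"x":-0.08,"y":0.09,"z":0,"rx":0,"ry":0,"rz":0,"hand":0.06}
    - {"x":-0.1,"y":0.14,"z":0,"rx":0,"ry":0,"rz":0,"hand":0.06}
    - {"x":-0.12,"y":0.19,"z":0,"rx":0,"ry":0,"rz":0,"hand":0.06}
    - {"x":-0.12,"y":0.19,"z":0,"rx":0,"ry":0,"rz":0,"hand":0.06}
    - {"x":-0.12,"y":0.19,"z":0,"rx":0,"ry":0,"rz":0,"hand":0.06}

```text
time_s: 46.4
ee_pos: [0.3698, 0.4093, 0.2096]
orientation: [-0.032, 0.999, -0.001, -0.0]
contact_force: [0.1, -0.8, -0.4]
gripper_width: 0.0602
grip_force: 0.0
```

```bash
python3 look.py 14; python3 - <<'E'
from h import *
t=np.load("top14.npz"); s=np.load("side14.npz")
cv2.imwrite("pics/final.png",np.vstack([np.hstack([cv2.resize(t["im"][150:220,110:245],(400,300)),cv2.resize(t["im"][150:220,280:390],(400,300))]),np.hstack([cv2.resize(s["im"][100:210,150:290],(400,300)),cv2.resize(s["im"],(400,300))])]))
for n,A in(("top",t),("side",s)):
    P=cloud(n,A["d"]); m=(abs(P[...,0]-.62)<.05)&(abs(P[...,1]-.15)<.15)&(P[...,2]>.05)&(P[...,2]<.12)
    k,lab,st,_=cv2.connectedComponentsWithStats(m.astype(np.uint8))
    for i in range(1,k):
        if st[i,4]>8:
            Q=P[lab==i]; w=Q.mean(0); print(n,st[i,4],w.round(3),"zmax",Q[:,2].max().round(3),"rack y",round((w[1]-.1485)/.998,3))
E
```

```text
46.5 tcp [0.3703 0.4087 0.2097] lens [0.3703 0.4085 0.1257] toolz [-0.    -0.002 -1.   ] 0.05974732013989618 0.0
b along 0.1103 off [ 0.0787 -0.2863  0.0006]
c along 0.1122 off [ 0.0907 -0.7353  0.0015]
d along 0.112 off [ 0.0747 -0.1413  0.0003]
top 54 [0.62  0.102 0.079] zmax 0.091 rack y -0.046
top 42 [0.614 0.174 0.068] zmax 0.081 rack y 0.025
top 53 [0.607 0.242 0.075] zmax 0.086 rack y 0.093
side 75 [0.606 0.237 0.072] zmax 0.091 rack y 0.089
side 62 [0.614 0.169 0.068] zmax 0.083 rack y 0.02
side 98 [0.619 0.098 0.076] zmax 0.101 rack y -0.051
```

View pics/final.png

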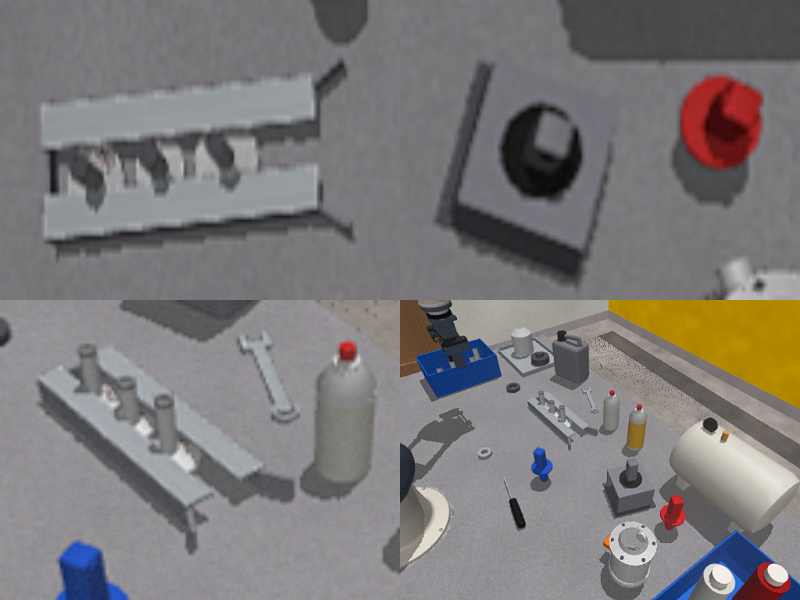

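The final picture shows all three hubs upright in the rack (side crop (88,370), (125,398), (163,425)), with flanges under the lips at rack y of about 0.09, 0.02 and -0.05 m. The scanner hangs in its stand and the arm is clear, so I'm handing in.

```bash
python3 -c "
from workcell import close_job; print(close_job())"
```

```text
the job is handed in; nothing more can be done
None
```

The job is handed in, with no verdict returned: I held the scanner on the labels of hub_b, hub_c and hub_d for over a second each (hub_a was absent), hung it back in its stand, and the last camera check showed all three hubs upright in the rack.

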